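Fish the reference filter out from between the instruments

ROBOT

A 7-joint arm with a two-finger parallel gripper is mounted at the origin on the work surface. World frame = base frame: x ahead of the robot, y to its left, z up, the work surface at z = 0. Lengths are in m, angles in rad, forces in N, time in s.
With the tool pointing down it reaches from about 0.4 to 0.85 m from the base axis. Payload 4.5 kg.
Tool frame: the origin (TCP) lies on the centre line of the jaws, within the pads' length; the fingertips stand 11 mm ahead of it and the grasp point (between the pads) lies 8 mm behind it; z points along the fingers, y is the line along which they close (so a half turn about z gives the same grasp; the last joint's range is limited). The gripper opens to 88 mm and grips with 3 to 60 N. Pads are 18 mm wide; open, the fingers measure 123 mm over their backs; the gripper's body (75 mm by 187 mm) begins 45 mm behind the grasp point.
Start: joints at [1.197, 0.689, -0.195, 1.565, 0.157, 0.902, -0.215], TCP at [0.248, -0.574, 0.229] pointing down, gripper open.
Joint ranges: [-3.01, 3.01], [-0.46, 2.08], [-1.47, 1.51], [0.13, 2.56], [-1, 4.14], [0.04, 2.09], [-2.66, 2.66]. Speed limits (rad/s): [2.57, 2.57, 3.14, 3.14, 3.14, 3.14, 3.14].

INTERFACE

Orientations are given as a unit quaternion [x, y, z, w].
In Python, from plant import * gives the robot as it stands. The module is installed in compiled form; this text tells all that it offers.
- The arm moves only by the tool send_rows, never from a script. Its argument "motion" is a list of rows, each an object of numbers: "x", "y", "z": the shift along the tool's x, y, z in cm; "rx", "ry", "rz": the turn, a rotation vector about the tool's x, y, z in rad; "jaw": the finger opening in cm, from 0 to 8.81. In form: [{"x": .., "y": .., "z": .., "rx": .., "ry": .., "rz": .., "jaw": ..}, ...]. A call has exactly 5 rows; each row shifts and turns the commanded pose from where the row before left it, along the tool's axes as they then stand; what a row does not reach is not made up. A row lasts 1/10 s, in which the tool goes at most 50 mm and 8.59 degrees, less where a joint would pass 70% of its speed; a pose out of reach is approached as far as the arm can. A call is refused whole if a number of a shift passes 5 or a number of a turn 0.15, either way. A call with a gripper value outside its range is refused whole. The fingers move at their own pace and stop on an object; "grip_force" is the grip in N (left out, the last holds). Time passes only in rows, so rows that do not move let the fingers close, or fill a call up. It gives the time, the measured TCP pose, the force, the opening and the grip force at its end, in the units of the state.
- get_state(): the state, without advancing time (a new reading comes with each control period).
- snapshot(name): name is "side" or "top" or "wrist"; returns a dict with "img" (384x512x3 uint8, red, green, blue), "vertical_fov" (degrees; the focal length in pixels is half the picture's height over the tangent of half this angle, whatever the lens; pixels are square), "cx", "cy" (the principal point, pixels), "D" ([k1, k2, p1, p2, k3] as OpenCV has them; the pictures are not rectified), "extrinsics" (4x4, takes a point from camera to world coordinates). Camera axes: x right, y up, looking along -z (the intrinsics and any distortion apply to the point x, -y, -z); pixel columns grow to the right and rows downward; lengths in m; the calibration is good to about 2 mm. A picture is of the moment at which its call begins. There is no depth.
- finish_job(): hands the job in; it is judged then, once.
The state is a dict: "clock": time; "q": joint angles; "qd": joint speeds; "joint_torque": joint torques, N m; "tool_pos": TCP position; "eef_rot": TCP orientation; "contact_force": force on the tool from outside, world axes, zero at the start; "moment": the same for the moment, N m; "opening": opening from 0.0 (shut) to 1.0 (fully open); "finger_force": force on a finger pad.
Only numpy, scipy, OpenCV 4.12 (cv2) and the standard library are available. Lean on these libraries where they do the work, as an engineer would, in place of code of your own. Each camera call takes 0.05 s, during which the arm holds its last target. There are 200 camera calls.

TASK

The red reference filter has slid into the narrow gap between the white block heater and the grey power supply: use the hooked pick from the tool rest to draw it out of the front of the gap onto the open bench, keeping your fingers out of the gap and without shoving the instruments. Then lay the filter flat, not dropped, in the empty red-lined recess of the filter case, and put the pick back in a notch of its rest, hook hanging down, lying as it lay before. Leave everything else on the bench where it stands.

Things in the scene. Friction and masses are not known exactly. Their poses are not given: they have to be found in the camera images.
- filter_center (a point): centre of the red reference filter to be rescued: a rigid red bar in cuvette format, 58 x 12.5 x 12.5 mm, about 30 g, with an amber glass window. Its x axis runs lengthwise, into the gap (away from the robot). Starts lying flat on the bench (centre 6.25 mm above it), wholly inside the gap, roughly along it, centre 41 to 63 mm behind the heater's front face
- heater: white block heater, fixed, 210 mm deep (x) x 150 mm wide (y) x 101 mm high to the tops of its blocks (tubes on it reach 117 mm). Origin at the centre of its underside; its front face is at x = -105 mm (looks to the robot), the side that bounds the gap is at y = -75 mm. +x of this frame runs straight into the gap
- psu: grey power supply with navy front, fixed, 200 mm deep x 150 mm wide x 107 mm high, same heading as the heater and standing on its right (-y). Origin at the centre of its underside; front face at x = -100 mm, the side that bounds the gap is at y = +75 mm. The gap between the two is open at the top and at the front, 22 to 27 mm wide; its floor is the bench (z = 0)
- pick_grip (a point): where to hold the hooked pick. x axis towards the hook: blue handle 12 mm wide (y), 16 high (z), from x = -65 to +50 mm, then a 4 mm steel shank to +160 mm, where a flat blade 10 mm wide, 3 thick hangs 26 mm down. 75 g, centre of mass at x = +20 mm. Starts in a notch of the rest, hook down, this point midway between the rest walls, 44 mm above the bench
- pick_tip (a point): middle of the lower edge of the pick's hook blade: 160 mm ahead of and 26 mm below pick_grip; same axes as the pick
- rest: white tool rest, fixed: base plate 100 x 152 mm, 6 mm thick, origin at the centre of its underside. Two toothed walls (6 mm thick) stand across it at x = -40 and +40 mm, tooth tops 52 mm high, each with three notches at y = -48, 0 and +48 mm, 20 mm wide, notch floors 36 mm high. Tools lie in them along x; the pick's hook points to +x
- case: open filter case, fixed, 100 (x) x 164 mm (y), rim 28 mm high, origin under its centre; the lid lies open behind it to x = 151 mm, 16 mm high. Grey foam, top 24 mm above the bench, with three recesses along x at y = -46, 0, +46 mm, each 64 x 18 mm, floor 14 mm above the bench. A finger channel as deep, x from -18 to +18 mm, crosses all three
- recess: dark red lining of the one empty recess, the red filter's own place: this point is the centre of the recess floor, 14 mm above the bench; x axis along the recess. A filter lying there has its centre 6 mm higher
- filter_grey_center (a point): centre of the grey reference filter (58 x 12.5 x 12.5 mm) lying in another recess; leave it
- filter_green_center (a point): centre of the green reference filter (58 x 12.5 x 12.5 mm) lying in another recess; leave it
- spatula_mid (a point): middle of a flat steel spatula, 240 mm long (along its x), handle 8 mm wide and 4 mm thick, in another notch of the rest; leave it
- tweezers_mid (a point): middle of steel tweezers, about 150 mm long (along its x), 10 mm wide and 7 mm thick, in another notch of the rest; leave it
- beaker_mid (a point): middle of a small glass beaker, 38 mm across, 52 mm tall, standing beside the way out of the gap, to one side; leave it
- vial_mid (a point): middle of an amber vial with white cap, 25 mm across, 50 mm tall, standing beside the way out of the gap, on the other side; leave it
- tipbox_mid (a point): a point 30 mm up the middle of the pipette-tip box, cream with a navy deck, 88 x 122 mm, lid standing open to 125 mm high; leave it
- tuberack_mid (a point): a point 30 mm up the middle of the orange tube rack, 70 x 150 mm, 72 mm high with its tubes; leave it
Not all that is in view belongs to the job. Leave any black look-alike of the rest alone.

How it is judged:
By the outcome, as a careful person would: the job done as asked, in the order asked, and still so for the second after the job is handed in, with the robot touching nothing.
It also fails if it takes over 72 s, if anything falls off the work surface, if the arm or the gripper's body presses on something with over 40 N, if the wrist force passes 120 N, or if a joint passes its speed limit or range.

## Working session

There is one attempt and no reset: what is moved stays moved. The work goes in short steps, Python scripts to look and compute and a tool call to move; the robot and the scene stay as the last step left them, time stands still between calls to the robot, and variables do not carry over. Pictures are saved under pics/ and viewed, at most 10 in all, crops included, and the job is handed in when it is done.

Besides the shell and the picture viewer there is one more tool, called as name(argument=value, ...), one argument or row to a line, values as JSON. send_rows: Moves the arm, as the interface text tells. Its arguments: {"type":"object","properties":{"motion":{"type":"array"},"grip_force":{"type":"number"}},"required":["motion"]}

```bash
mkdir -p pics; cat > h.py <<'E'
import numpy as np, cv2
from plant import *
from scipy.spatial.transform import Rotation as R
def K(s):
    h=s["img"].shape[0]; f=h/2/np.tan(np.radians(s["vertical_fov"])/2)
    return np.array([[f,0,s["cx"]],[0,f,s["cy"]],[0,0,1.]])
def ray(s,uv):
    p=cv2.undistortPoints(np.array(uv,float).reshape(-1,1,2),K(s),np.array(s["D"],float))[:,0]
    d=np.c_[p[:,0],-p[:,1],-np.ones(len(p))]; T=np.array(s["extrinsics"])
    return T[:3,3],d@T[:3,:3].T
def onz(s,uv,z):
    o,d=ray(s,uv); return o+d*((z-o[2])/d[:,2])[:,None]
def two(s1,a,s2,b):
    o1,d1=ray(s1,[a]);o2,d2=ray(s2,[b]);d1=d1[0];d2=d2[0]
    t=np.linalg.lstsq(np.c_[d1,-d2],o2-o1,rcond=None)[0]
    p,q=o1+t[0]*d1,o2+t[1]*d2
    return (p+q)/2,np.linalg.norm(p-q)
def proj(s,P):
    T=np.array(s["extrinsics"]); c=(np.atleast_2d(P)-T[:3,3])@T[:3,:3]; c=c*[1,-1,-1]
    return cv2.projectPoints(c,np.zeros(3),np.zeros(3),K(s),np.array(s["D"],float))[0][:,0]
def save(s,n): cv2.imwrite(f"pics/{n}.png",s["img"][:,:,::-1])
def load(n):
    import pickle; return pickle.load(open(n+".pkl","rb"))
def take(c,n):
    import pickle; s=snapshot(c); pickle.dump(s,open(n+".pkl","wb")); return s
E
python3 - <<'E'
from h import *
a=take("side","side0");b=take("top","top0");w=take("wrist","wrist0")
im=np.vstack([cv2.resize(x["img"],(800,600)) for x in (a,)])
cv2.imwrite("pics/side0.png",im[:,:,::-1]);cv2.imwrite("pics/top0.png",cv2.resize(b["img"],(800,600))[:,:,::-1])
for s in(a,b,w): print(s["vertical_fov"],s["cx"],s["cy"],s["D"],np.round(s["extrinsics"],3).tolist())
st=get_state();print(st)
E
```

```text
47.393130168026346 256.7692644827757 191.77621850811897 [-0.07826632  0.          0.          0.          0.        ] [[-0.994, 0.083, -0.074, 0.408], [-0.109, -0.604, 0.789, 1.033], [0.02, 0.793, 0.609, 0.843], [0.0, 0.0, 0.0, 1.0]]
57.70937170379621 253.59039861754908 191.03921808578602 [-0.06349568  0.          0.          0.          0.        ] [[0.005, 0.988, -0.156, 0.369], [-1.0, 0.005, 0.004, 0.057], [0.005, 0.156, 0.988, 1.081], [0.0, 0.0, 0.0, 1.0]]
69.08530774181396 255.181371398565 190.09457881802317 [-0.0268271  0.         0.         0.         0.       ] [[0.396, 0.878, 0.268, 0.316], [-0.918, 0.379, 0.115, -0.545], [-0.001, -0.292, 0.956, 0.385], [0.0, 0.0, 0.0, 1.0]]
{'clock': 0.15, 'q': array([ 1.19675956,  0.68978016, -0.19453155,  1.5660856 ,  0.15731269,
        0.90250829, -0.21510784]), 'qd': array([ 0.0002587 , -0.00355002, -0.00051141, -0.003399  ,  0.00099118,
        0.00031821, -0.00106356]), 'joint_torque': array([-1.84110642e-03, -5.27858734e+01, -1.26865089e+00, -1.53582984e+01,
       -5.24861086e-02,  3.95683455e-03,  1.33528056e-04]), 'tool_pos': array([ 0.2476609 , -0.57330367,  0.22790656]), 'eef_rot': array([ 9.79273653e-01,  2.02540438e-01, -1.94920922e-04, -6.67286504e-04]), 'contact_force': array([0.24147316, 0.06955915, 0.08597719]), 'moment': array([-0.00386267, -0.00954682,  0.01908967]), 'finger_force': 0.0, 'opening': 1.0001436730485824}
```

View pics/top0.png

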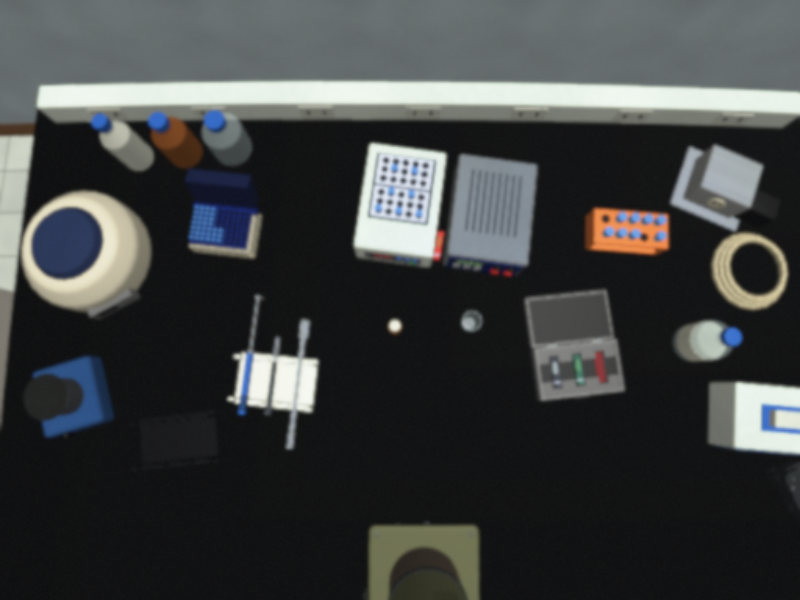

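View pics/side0.png

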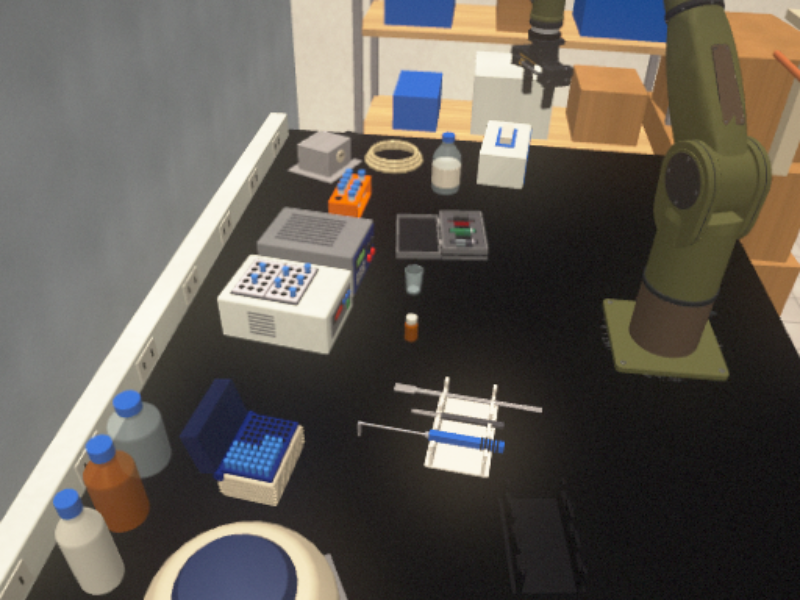

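The top view (800x600 scaling) shows the pick with its blue handle at (245,385) and hook at (258,297), in the left notch of the white rest (275,382). The black look-alike rest is at (178,440). The gap lies between the heater (400,205) and the psu (490,215), with a red filter at (439,245). The case is at (580,370): grey (556,371), green (578,369), and red at (601,367). That last one should be the lining, to be confirmed.

```bash
python3 - <<'E'
from h import *
a=load("side0");b=load("top0")
def comps(s,m,box,mn=15):
    x0,y0,x1,y1=box; mm=np.zeros(m.shape,np.uint8); mm[y0:y1,x0:x1]=m[y0:y1,x0:x1]
    n,l,st,c=cv2.connectedComponentsWithStats(mm)
    out=[]
    for i in range(1,n):
        if st[i,4]>=mn:
            pts=np.argwhere(l==i)[:,::-1].astype(np.float32)
            out.append((st[i,4],c[i].round(1),cv2.minAreaRect(pts)))
    return out
def hsv(s): return cv2.cvtColor(s["img"],cv2.COLOR_RGB2HSV)
def blue(s): h=hsv(s);return ((h[...,0]>100)&(h[...,0]<125)&(h[...,1]>130)&(h[...,2]>60)).astype(np.uint8)
def red(s): h=hsv(s);return (((h[...,0]<8)|(h[...,0]>172))&(h[...,1]>130)&(h[...,2]>50)).astype(np.uint8)
print("top blue");[print(x) for x in comps(b,blue(b),(145,180,210,280))]
print("side blue");[print(x) for x in comps(a,blue(a),(230,260,340,310))]
print("top red");[print(x, onz(b,[x[1]],.0125).round(3)) for x in comps(b,red(b),(220,90,420,270),5)]
print("side red");[print(x) for x in comps(a,red(a),(190,130,320,210),5)]
# crops composite
def crop(s,box,f):
    x0,y0,x1,y1=box; return cv2.resize(s["img"][y0:y1,x0:x1],None,fx=f,fy=f,interpolation=cv2.INTER_CUBIC)
A=crop(b,(140,180,210,290),5);B=crop(b,(220,85,350,180),3);C=crop(b,(330,180,405,260),3.4)
W=np.zeros((600,800,3),np.uint8);W[:550,:350]=A;W[:285,400:790]=B;W[300:572,400:655]=C[:272,:255]
cv2.imwrite("pics/crops0.png",W[:,:,::-1])
E
```

```text
top blue
(np.int32(110), array([156.3, 249.1]), ((155.9549102783203, 245.99588012695312), (5.341609477996826, 38.56822967529297), 5.19442892074585))
side blue
(np.int32(211), array([290.6, 280.4]), ((290.7174072265625, 280.624755859375), (32.89750671386719, 6.725141525268555), 9.865806579589844))
(np.int32(26), array([320.3, 285.5]), ((320.5, 285.5), (7.0, 3.0), 90.0))
top red
(np.int32(59), array([281.6, 153.8]), ((281.4399719238281, 153.9199981689453), (4.525484085083008, 14.424979209899902), 8.130102157592773)) [[ 0.657 -0.035  0.012]]
(np.int32(11), array([279.4, 165.9]), ((279.5, 166.0), (2.0, 3.0), 90.0)) [[ 0.618 -0.028  0.012]]
(np.int32(22), array([315.9, 173.6]), ((315.5, 174.0), (4.0, 5.0), 90.0)) [[ 0.594 -0.143  0.012]]
(np.int32(25), array([324.6, 174.9]), ((324.5, 175.0), (4.0, 5.0), 90.0)) [[ 0.59  -0.17   0.012]]
(np.int32(70), array([383.6, 234.3]), ((383.43994140625, 234.57998657226562), (17.39482879638672, 4.38406229019165), 81.8698959350586)) [[ 0.405 -0.349  0.012]]
side red
(np.int32(27), array([295.2, 142.9]), ((295.0, 142.5), (3.0, 8.0), 90.0))
(np.int32(32), array([237.1, 162.3]), ((237.08619689941406, 162.5344696044922), (3.5282113552093506, 9.841852188110352), 21.801410675048828))
(np.int32(19), array([216.4, 199.3]), ((216.20004272460938, 199.6000213623047), (1.7888542413711548, 9.838699340820312), 26.56505012512207))
```

View pics/crops0.png

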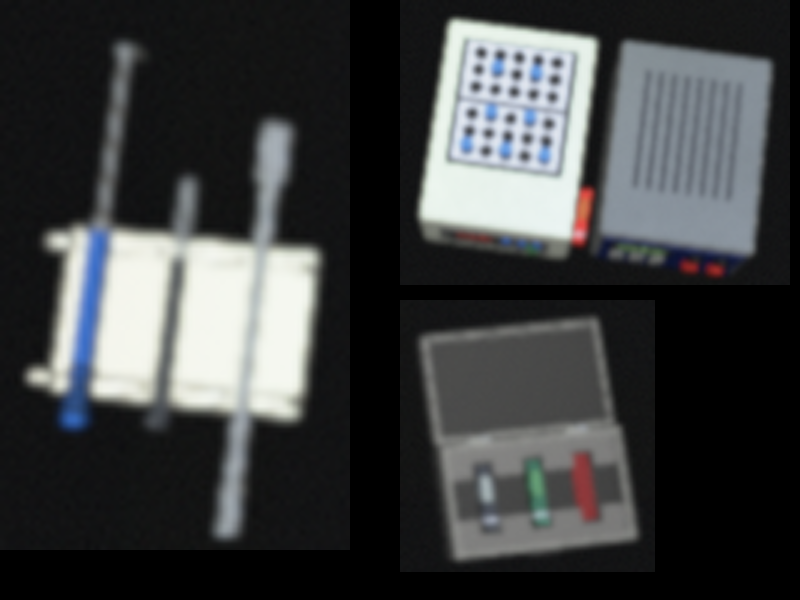

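In the crops, the blue-handled pick is at crop (95,240) in the left notch. The red-lined recess at (586,488) is plain red with no window, so it is the empty one. The filters with windows at (486,495) and (538,490) are the grey and green ones. The orange and red bar at (583,215) is the rescued filter in the gap. Now coarse positions.

```bash
python3 - <<'E'
from h import *
a=load("side0");b=load("top0")
c=lambda u,v:(140+u/5,180+v/5); g=lambda u,v:(220+(u-400)/3,85+v/3); k=lambda u,v:(330+(u-400)/3.4,180+(v-300)/3.4)
P=onz(b,[c(97,232),c(73,425),c(125,48)],.048);print("handle front,rear,hook",P.round(3)); d=P[0]-P[1];print(np.degrees(np.arctan2(d[1],d[0])))
d=P[2]-P[1];print(np.degrees(np.arctan2(d[1],d[0])),np.linalg.norm(d))
# two view: hook elbow, handle end
S=1.5625
print("hook2v",two(b,c(125,48),a,(360/S,424/S)),"rear",two(b,c(73,425),a,(503/S,446/S)),"handlefront",two(b,c(97,232),a,(428/S,435/S)))
H=onz(b,[g(446,20),g(597,38),g(568,247),g(418,219)],.101);print("heater top",H.round(3))
Q=onz(b,[g(622,40),g(772,60),g(752,255),g(606,240)],.107);print("psu top",Q.round(3))
for X in(H,Q):
  for i,j in((3,0),(2,1)):
    e=X[j]-X[i];print(np.degrees(np.arctan2(e[1],e[0])),np.linalg.norm(e))
print("case front corners, ",onz(b,[k(455,558),k(637,538),k(623,427),k(437,440)],.028).round(3))
print("recess",onz(b,[k(586,488),k(580,453),k(592,521)],.014).round(3))
print("vial,beaker",onz(b,[(395/S,326/S),(471/S,320/S)],.05).round(3), two(b,(395/S,326/S),a,(411/S,318/S)),two(b,(471/S,320/S),a,(414/S,268/S)))
s=get_state();print(s["tool_pos"],R.from_quat(s["eef_rot"]).as_matrix().round(3).tolist())
E
```

```text
handle front,rear,hook [[0.424 0.331 0.048]
 [0.311 0.341 0.048]
 [0.535 0.319 0.048]]
-4.801547373024063
-5.4865510586213615 0.22432696667503912
hook2v (array([0.53484917, 0.3208821 , 0.04231881]), np.float64(0.001353265393639369)) rear (array([0.31221738, 0.34127045, 0.04643204]), np.float64(0.001964762798315985)) handlefront (array([0.42576986, 0.33225021, 0.04489177]), np.float64(0.0031363824828865017))
heater top [[ 0.825  0.109  0.101]
 [ 0.806 -0.042  0.101]
 [ 0.593 -0.011  0.101]
 [ 0.62   0.133  0.101]]
psu top [[ 0.802 -0.066  0.107]
 [ 0.783 -0.215  0.107]
 [ 0.585 -0.187  0.107]
 [ 0.599 -0.047  0.107]]
-6.705325950383283 0.2063201923031957
-8.083796282212615 0.21581762048362008
-5.209989454117676 0.20427055894951685
-7.8933617337452695 0.19990170729186424
case front corners,  [[ 0.34  -0.226  0.028]
 [ 0.357 -0.39   0.028]
 [ 0.456 -0.383  0.028]
 [ 0.444 -0.213  0.028]]
recess [[ 0.402 -0.351  0.014]
 [ 0.433 -0.347  0.014]
 [ 0.372 -0.355  0.014]]
vial,beaker [[ 0.478  0.055  0.05 ]
 [ 0.491 -0.09   0.05 ]] (array([0.47983966, 0.05478731, 0.04593471]), np.float64(0.0019261786871033334)) (array([ 0.4894424 , -0.08896037,  0.05844985]), np.float64(0.00040271263493931944))
[ 0.2476609  -0.57330367  0.22790656] [[0.918, 0.397, -0.001], [0.397, -0.918, 0.001], [-0.0, -0.001, -1.0]]
```

```bash
cat >> h.py <<'E'
def plan(targets,pose=None):
    """targets: (x,y,z,yaw_deg,nrows); prints tool-frame rows x,y,z cm and rz (tool pointing down)"""
    if pose is None:
        s=get_state(); p=np.array(s["tool_pos"]); M=R.from_quat(s["eef_rot"]).as_matrix(); print("now",p.round(4),"yaw",np.degrees(np.arctan2(M[1,0],M[0,0])).round(2),"t",s["clock"],"tilt",M[:2,2].round(4))
        y=np.arctan2(M[1,0],M[0,0])
    else: p=np.array(pose[:3]);y=np.radians(pose[3])
    for (X,Y,Z,W,n) in targets:
        d=np.array([X,Y,Z])-p; dy=np.radians(W)-y
        for i in range(n):
            c,s=np.cos(y),np.sin(y); e=d/n*100
            print([round(v,2) for v in(c*e[0]+s*e[1],s*e[0]-c*e[1],-e[2],-dy/n)]); y+=dy/n
        p=np.array([X,Y,Z]);print("-- at",X,Y,Z,W)
E
python3 - <<'E'
from h import *
plan([(.40,-.33,.26,6.5,10),(.52,-.02,.26,-7.5,10)])
E
```

```text
now [ 0.2477 -0.5733  0.2279] yaw 23.37 t 0.15 tilt [-0.0007  0.0012]
[np.float64(2.36), np.float64(-1.63), np.float64(-0.32), np.float64(0.03)]
[np.float64(2.31), np.float64(-1.7), np.float64(-0.32), np.float64(0.03)]
[np.float64(2.26), np.float64(-1.77), np.float64(-0.32), np.float64(0.03)]
[np.float64(2.21), np.float64(-1.83), np.float64(-0.32), np.float64(0.03)]
[np.float64(2.16), np.float64(-1.9), np.float64(-0.32), np.float64(0.03)]
[np.float64(2.1), np.float64(-1.96), np.float64(-0.32), np.float64(0.03)]
[np.float64(2.04), np.float64(-2.02), np.float64(-0.32), np.float64(0.03)]
[np.float64(1.98), np.float64(-2.08), np.float64(-0.32), np.float64(0.03)]
[np.float64(1.92), np.float64(-2.14), np.float64(-0.32), np.float64(0.03)]
[np.float64(1.85), np.float64(-2.19), np.float64(-0.32), np.float64(0.03)]
-- at 0.4 -0.33 0.26 6.5
[np.float64(1.54), np.float64(-2.94), np.float64(-0.0), np.float64(0.02)]
[np.float64(1.47), np.float64(-2.98), np.float64(-0.0), np.float64(0.02)]
[np.float64(1.4), np.float64(-3.02), np.float64(-0.0), np.float64(0.02)]
[np.float64(1.32), np.float64(-3.05), np.float64(-0.0), np.float64(0.02)]
[np.float64(1.25), np.float64(-3.08), np.float64(-0.0), np.float64(0.02)]
[np.float64(1.17), np.float64(-3.11), np.float64(-0.0), np.float64(0.02)]
[np.float64(1.1), np.float64(-3.14), np.float64(-0.0), np.float64(0.02)]
[np.float64(1.02), np.float64(-3.16), np.float64(-0.0), np.float64(0.02)]
[np.float64(0.94), np.float64(-3.19), np.float64(-0.0), np.float64(0.02)]
[np.float64(0.86), np.float64(-3.21), np.float64(-0.0), np.float64(0.02)]
-- at 0.52 -0.02 0.26 -7.5
```

send_rows(
  motion=[
    {"x":2.3,"y":-1.6,"z":-0.3,"rx":0,"ry":0,"rz":0.03,"jaw":4},
    {"x":2.3,"y":-1.7,"z":-0.3,"rx":0,"ry":0,"rz":0.03,"jaw":4},
    {"x":2.3,"y":-1.8,"z":-0.3,"rx":0,"ry":0,"rz":0.03,"jaw":4},
    {"x":2.2,"y":-1.8,"z":-0.3,"rx":0,"ry":0,"rz":0.03,"jaw":4},
    {"x":2.2,"y":-1.9,"z":-0.3,"rx":0,"ry":0,"rz":0.03,"jaw":4},
  ],
)

```text
clock: 0.65
tool_pos: [0.3245, -0.4513, 0.2434]
eef_rot: [0.992, 0.128, -0.0, -0.0]
contact_force: [0.4, 0.5, -0.1]
opening: 0.572
finger_force: 0.0
```

send_rows(
  motion=[
    {"x":2.1,"y":-2.0,"z":-0.3,"rx":0,"ry":0,"rz":0.03,"jaw":4},
    {"x":2.0,"y":-2.0,"z":-0.3,"rx":0,"ry":0,"rz":0.03,"jaw":4},
    {"x":2.0,"y":-2.1,"z":-0.3,"rx":0,"ry":0,"rz":0.03,"jaw":4},
    {"x":1.9,"y":-2.1,"z":-0.3,"rx":0,"ry":0,"rz":0.03,"jaw":4},
    {"x":1.9,"y":-2.2,"z":-0.3,"rx":0,"ry":0,"rz":0.025,"jaw":4},
  ],
)

```text
clock: 1.15
tool_pos: [0.4012, -0.3299, 0.2585]
eef_rot: [0.998, 0.056, -0.0, -0.0]
contact_force: [0.4, 0.4, -0.3]
opening: 0.452
finger_force: 0.0
```

```bash
python3 - <<'E'
from h import *
w=take("wrist","wcase"); st=get_state();print(st["tool_pos"],st["clock"],np.abs(st["qd"]).max())
E
```

```text
[ 0.40531274 -0.32452899  0.25899367] 1.2 0.13524556644676908
```

send_rows(
  motion=[
    {"x":1.5,"y":-2.9,"z":0,"rx":0,"ry":0,"rz":0.025,"jaw":4},
    {"x":1.5,"y":-3.0,"z":0,"rx":0,"ry":0,"rz":0.025,"jaw":4},
    {"x":1.4,"y":-3.0,"z":0,"rx":0,"ry":0,"rz":0.025,"jaw":4},
    {"x":1.3,"y":-3.0,"z":0,"rx":0,"ry":0,"rz":0.025,"jaw":4},
    {"x":1.3,"y":-3.1,"z":0,"rx":0,"ry":0,"rz":0.025,"jaw":4},
  ],
)

```text
clock: 1.7
tool_pos: [0.4615, -0.1757, 0.2584]
eef_rot: [1.0, -0.007, -0.0, 0.0]
contact_force: [0.6, 0.2, -0.2]
opening: 0.455
finger_force: 0.0
```

send_rows(
  motion=[
    {"x":1.2,"y":-3.1,"z":0,"rx":0,"ry":0,"rz":0.025,"jaw":4},
    {"x":1.1,"y":-3.1,"z":0,"rx":0,"ry":0,"rz":0.025,"jaw":4},
    {"x":1.0,"y":-3.2,"z":0,"rx":0,"ry":0,"rz":0.025,"jaw":4},
    {"x":0.9,"y":-3.2,"z":0,"rx":0,"ry":0,"rz":0.025,"jaw":4},
    {"x":0.9,"y":-3.2,"z":0,"rx":0,"ry":0,"rz":0.02,"jaw":4},
  ],
)

```text
clock: 2.2
tool_pos: [0.5223, -0.021, 0.2584]
eef_rot: [0.998, -0.066, -0.0, 0.0]
contact_force: [0.6, -0.3, 0.3]
opening: 0.455
finger_force: 0.0
```

```bash
python3 - <<'E'
from h import *
plan([(.376,.335,.20,-5.5,10)])
w=take("wrist","wgap")
st=get_state();print(st["tool_pos"],st["clock"],np.abs(st["qd"]).max())
c=load("wcase")
cv2.imwrite("pics/w1.png",np.hstack([cv2.resize(x["img"],(400,300)) for x in(c,w)])[:,:,::-1])
W=np.zeros((600,800,3),np.uint8);W=cv2.resize(w["img"],(800,600));cv2.imwrite("pics/w2.png",W[:,:,::-1])
plan([(.376,.335,.20,-5.5,10)])
E
```

```text
now [ 0.5223 -0.021   0.2584] yaw -7.61 t 2.2 tilt [-0.0005 -0.0001]
[np.float64(-1.92), np.float64(-3.33), np.float64(0.58), np.float64(-0.0)]
[np.float64(-1.91), np.float64(-3.34), np.float64(0.58), np.float64(-0.0)]
[np.float64(-1.9), np.float64(-3.35), np.float64(0.58), np.float64(-0.0)]
[np.float64(-1.88), np.float64(-3.36), np.float64(0.58), np.float64(-0.0)]
[np.float64(-1.87), np.float64(-3.36), np.float64(0.58), np.float64(-0.0)]
[np.float64(-1.86), np.float64(-3.37), np.float64(0.58), np.float64(-0.0)]
[np.float64(-1.85), np.float64(-3.38), np.float64(0.58), np.float64(-0.0)]
[np.float64(-1.83), np.float64(-3.38), np.float64(0.58), np.float64(-0.0)]
[np.float64(-1.82), np.float64(-3.39), np.float64(0.58), np.float64(-0.0)]
[np.float64(-1.81), np.float64(-3.4), np.float64(0.58), np.float64(-0.0)]
-- at 0.376 0.335 0.2 -5.5
[ 0.52486131 -0.01354148  0.25839944] 2.25 0.137918138244323
now [ 0.5249 -0.0135  0.2584] yaw -7.16 t 2.25 tilt [0.0024 0.0052]
[np.float64(-1.91), np.float64(-3.27), np.float64(0.58), np.float64(-0.0)]
[np.float64(-1.9), np.float64(-3.28), np.float64(0.58), np.float64(-0.0)]
[np.float64(-1.89), np.float64(-3.28), np.float64(0.58), np.float64(-0.0)]
[np.float64(-1.88), np.float64(-3.29), np.float64(0.58), np.float64(-0.0)]
[np.float64(-1.87), np.float64(-3.29), np.float64(0.58), np.float64(-0.0)]
[np.float64(-1.86), np.float64(-3.3), np.float64(0.58), np.float64(-0.0)]
[np.float64(-1.85), np.float64(-3.31), np.float64(0.58), np.float64(-0.0)]
[np.float64(-1.84), np.float64(-3.31), np.float64(0.58), np.float64(-0.0)]
[np.float64(-1.84), np.float64(-3.32), np.float64(0.58), np.float64(-0.0)]
[np.float64(-1.83), np.float64(-3.32), np.float64(0.58), np.float64(-0.0)]
-- at 0.376 0.335 0.2 -5.5
```

View pics/w2.png

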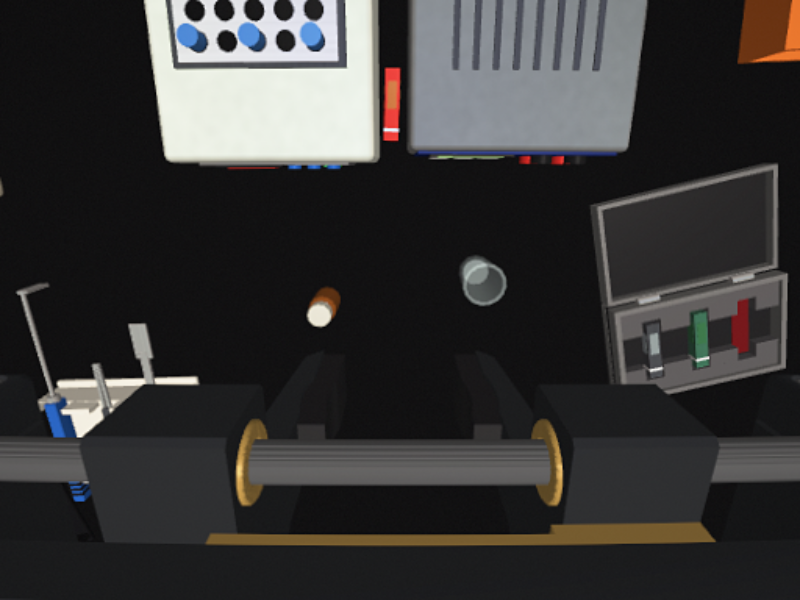

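The wrist view shows the filter at (392,68–140), the heater corner at (380,160), the psu corner at (409,150), the vial at (320,312), the beaker at (483,283) and the recess at (743,327).

```bash
python3 - <<'E'
from h import *
w=load("wgap");S=1.5625;f=lambda *p:[(u/S,v/S) for u,v in p]
h=cv2.cvtColor(w["img"],cv2.COLOR_RGB2HSV)
m=(((h[...,0]<10)|(h[...,0]>172))&(h[...,1]>120)&(h[...,2]>100)).astype(np.uint8)
x0,y0,x1,y1=238,38,264,96; pts=np.argwhere(m[y0:y1,x0:x1])[:,::-1].astype(np.float32)+[x0,y0]
r=cv2.minAreaRect(pts.astype(np.float32));bx=cv2.boxPoints(r);print(r)
Q=onz(w,bx,.0125);print("filter box top",Q.round(4).tolist(),Q.mean(0).round(4))
def ang(P): e=P[0]-P[1];return np.degrees(np.arctan2(e[1],e[0]))
A=onz(w,f((378.5,5),(379.5,150)),.101);print("heater edge",A.round(4),ang(A))
B=onz(w,f((410.5,5),(409,140)),.107);print("psu edge",B.round(4),ang(B))
C=onz(w,f((166,161),(378,161)),.101);print("heater front",C.round(4));e=C[0]-C[1];print(np.degrees(np.arctan2(-e[0],e[1])))
D=onz(w,f((411,152),(628,150)),.107);print("psu front",D.round(4))
print("vial/beaker",onz(w,f((320,316),(484,285)),.05).round(3))
print("pick hook etc",onz(w,f((32,290),(50,400)),.044).round(3))
# case image
c=load("wcase");h=cv2.cvtColor(c["img"],cv2.COLOR_RGB2HSV)
m=(((h[...,0]<10)|(h[...,0]>172))&(h[...,1]>120)&(h[...,2]>40)).astype(np.uint8)
n,l,st,ce=cv2.connectedComponentsWithStats(m)
for i in range(1,n):
  if st[i,4]>60: print(st[i],ce[i].round(1))
E
```

```text
((250.31231689453125, 66.0078125), (9.72196102142334, 46.23555374145508), 1.432096242904663)
filter box top [[0.6194, -0.0213, 0.0125], [0.6761, -0.031, 0.0125], [0.6741, -0.0436, 0.0125], [0.6173, -0.0344, 0.0125]] [ 0.6467 -0.0326  0.0125]
heater edge [[ 0.6946 -0.0326  0.101 ]
 [ 0.6076 -0.0205  0.101 ]] -7.897666049973088
psu edge [[ 0.6901 -0.0523  0.107 ]
 [ 0.611  -0.0412  0.107 ]] -7.959485094757137
heater front [[ 0.6209  0.1277  0.101 ]
 [ 0.6005 -0.0184  0.101 ]]
-7.918642606590327
psu front [[ 0.6032 -0.0416  0.107 ]
 [ 0.5856 -0.1879  0.107 ]]
vial/beaker [[ 0.478  0.054  0.05 ]
 [ 0.487 -0.093  0.05 ]]
pick hook etc [[0.535 0.31  0.044]
 [0.425 0.336 0.044]]
[262 140  12  41 467] [267.2 159.6]
```

View pics/w1.png

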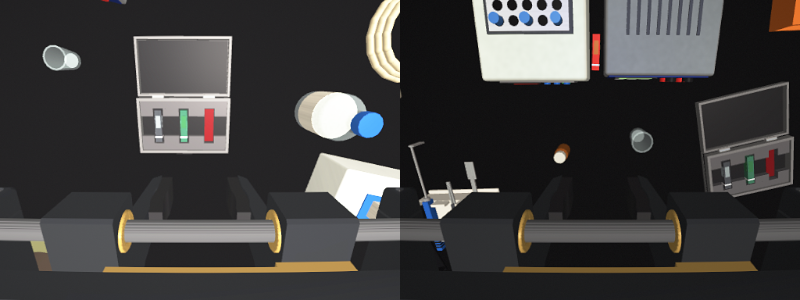

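send_rows(
  motion=[
    {"x":-1.8,"y":-3.3,"z":0.5,"rx":0,"ry":0,"rz":0,"jaw":4},
    {"x":-1.8,"y":-3.3,"z":0.5,"rx":0,"ry":0,"rz":0,"jaw":4},
    {"x":-1.8,"y":-3.3,"z":0.5,"rx":0,"ry":0,"rz":0,"jaw":4},
    {"x":-1.8,"y":-3.3,"z":0.5,"rx":0,"ry":0,"rz":0,"jaw":4},
    {"x":-1.8,"y":-3.3,"z":0.5,"rx":0,"ry":0,"rz":0,"jaw":4},
  ],
)

```text
clock: 2.75
tool_pos: [0.454, 0.1542, 0.2333]
eef_rot: [0.998, -0.066, -0.0, 0.0]
contact_force: [0.3, 0.7, 0.9]
opening: 0.453
finger_force: 0.0
```

send_rows(
  motion=[
    {"x":-1.8,"y":-3.3,"z":0.5,"rx":0,"ry":0,"rz":-0.01,"jaw":4},
    {"x":-1.8,"y":-3.3,"z":0.5,"rx":0,"ry":0,"rz":-0.01,"jaw":4},
    {"x":-1.8,"y":-3.3,"z":0.5,"rx":0,"ry":0,"rz":-0.01,"jaw":4},
    {"x":-1.8,"y":-3.3,"z":0.5,"rx":0,"ry":0,"rz":0,"jaw":4},
    {"x":0,"y":0,"z":0,"rx":0,"ry":0,"rz":0,"jaw":4},
  ],
)

```text
clock: 3.25
tool_pos: [0.3955, 0.2984, 0.2128]
eef_rot: [0.999, -0.046, -0.001, -0.001]
contact_force: [0.2, 0.7, -0.5]
opening: 0.454
finger_force: 0.0
```

```bash
python3 - <<'E'
from h import *
w=take("wrist","wpick");W=cv2.resize(w["img"],(800,600));cv2.imwrite("pics/w3.png",W[:,:,::-1])
plan([(.376,.335,.20,-5.5,1)])
E
```

```text
now [0.3971 0.2951 0.213 ] yaw -5.51 t 3.3 tilt [-0.0011  0.0006]
[np.float64(-2.48), np.float64(-3.77), np.float64(1.3), np.float64(-0.0)]
-- at 0.376 0.335 0.2 -5.5
```

View pics/w3.png

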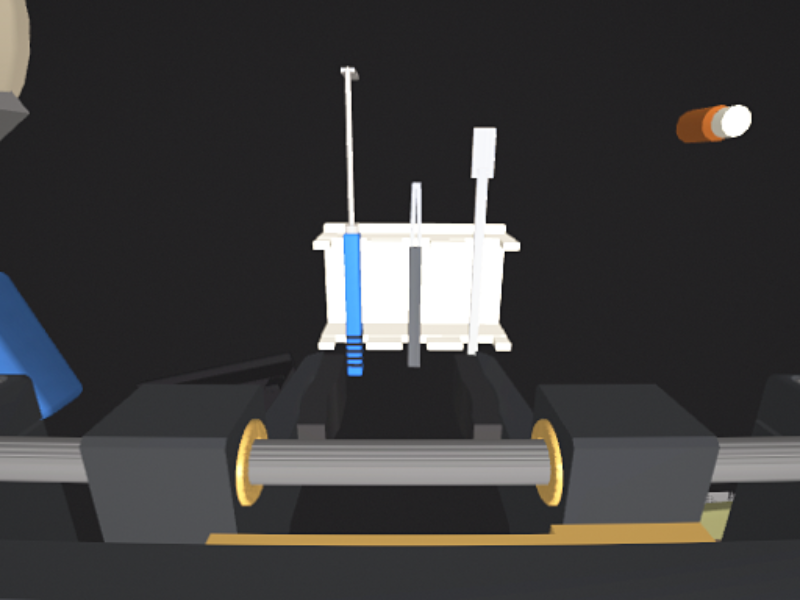

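The view shows the blue handle at (353,232–375), the hook at (348,72), tweezers at (415,300) and spatula at (480,240).

```bash
python3 - <<'E'
from h import *
w=load("wpick");S=1.5625
h=cv2.cvtColor(w["img"],cv2.COLOR_RGB2HSV)
m=((h[...,0]>100)&(h[...,0]<125)&(h[...,1]>130)&(h[...,2]>100)).astype(np.uint8)
m[:,:215]=0;m[:,240:]=0;m[245:]=0
v=np.argwhere(m)
rows=np.unique(v[:,0]);mid=np.array([[v[v[:,0]==r,1].mean(),r] for r in rows])
wd=[np.ptp(v[v[:,0]==r,1])+1 for r in rows];print(rows[[0,-1]],wd[5],wd[-5])
P=onz(w,mid,.052);d=np.polyfit(P[8:-8,0],P[8:-8,1],1);print("ends",P[0].round(4),P[-1].round(4),"yaw",np.degrees(np.arctan(d[0])),"y at .376",np.polyval(d,.376))
print("hook",onz(w,[(348/S,70/S)],.046).round(4))
for Z in(.044,):
  # rest walls: front wall top front/back edges, rear wall
  print("walls z52",onz(w,[(420/S,229/S),(450/S,338/S)],.052).round(4))
print("two-view z hook",two(w,(348/S,72/S),load("side0"),(360/S,424/S)))
y=np.degrees(np.arctan(d[0])); X=.376;Y=np.polyval(d,X)
plan([(X,Y,.10,y,4),(X,Y,.036,y,4)])
E
```

```text
[150 240] 10 10
ends [0.424  0.3301 0.052 ] [0.3107 0.3418 0.052 ] yaw -5.7485332522389765 y at .376 0.3347630039039758
hook [[0.534 0.319 0.046]]
walls z52 [[0.4233 0.2794 0.052 ]
 [0.3358 0.2626 0.052 ]]
two-view z hook (array([0.53411343, 0.31966079, 0.04077226]), np.float64(0.0005829678654381571))
now [0.3971 0.2951 0.213 ] yaw -5.51 t 3.3 tilt [-0.0011  0.0006]
[np.float64(-0.62), np.float64(-0.94), np.float64(2.83), np.float64(0.0)]
[np.float64(-0.62), np.float64(-0.93), np.float64(2.83), np.float64(0.0)]
[np.float64(-0.62), np.float64(-0.93), np.float64(2.83), np.float64(0.0)]
[np.float64(-0.62), np.float64(-0.93), np.float64(2.83), np.float64(0.0)]
-- at 0.376 0.3347630039039758 0.1 -5.7485332522389765
[np.float64(0.0), np.float64(-0.0), np.float64(1.6), np.float64(-0.0)]
[np.float64(0.0), np.float64(-0.0), np.float64(1.6), np.float64(-0.0)]
[np.float64(0.0), np.float64(-0.0), np.float64(1.6), np.float64(-0.0)]
[np.float64(0.0), np.float64(-0.0), np.float64(1.6), np.float64(-0.0)]
-- at 0.376 0.3347630039039758 0.036 -5.7485332522389765
```

send_rows(
  motion=[
    {"x":-0.65,"y":-0.95,"z":2.8,"rx":0,"ry":0,"rz":0.004,"jaw":3},
    {"x":-0.65,"y":-0.95,"z":2.8,"rx":0,"ry":0,"rz":0,"jaw":3},
    {"x":-0.65,"y":-0.95,"z":2.8,"rx":0,"ry":0,"rz":0,"jaw":3},
    {"x":-0.65,"y":-0.9,"z":2.8,"rx":0,"ry":0,"rz":0,"jaw":3},
    {"x":0,"y":0,"z":0,"rx":0,"ry":0,"rz":0,"jaw":3},
  ],
)

```text
clock: 3.8
tool_pos: [0.3752, 0.3313, 0.099]
eef_rot: [0.999, -0.053, -0.002, 0.002]
contact_force: [-0.6, 0.7, -0.2]
opening: 0.338
finger_force: 0.0
```

```bash
python3 - <<'E'
from h import *
plan([(.3752,.3348,.036,-5.75,5)])
E
```

```text
now [0.3752 0.3313 0.099 ] yaw -6.04 t 3.8 tilt [-0.0043 -0.0041]
[np.float64(-0.01), np.float64(-0.07), np.float64(1.26), np.float64(-0.0)]
[np.float64(-0.01), np.float64(-0.07), np.float64(1.26), np.float64(-0.0)]
[np.float64(-0.01), np.float64(-0.07), np.float64(1.26), np.float64(-0.0)]
[np.float64(-0.01), np.float64(-0.07), np.float64(1.26), np.float64(-0.0)]
[np.float64(-0.01), np.float64(-0.07), np.float64(1.26), np.float64(-0.0)]
-- at 0.3752 0.3348 0.036 -5.75
```

send_rows(
  motion=[
    {"x":0,"y":0,"z":1.0,"rx":0,"ry":0,"rz":0,"jaw":3},
    {"x":0,"y":0,"z":1.0,"rx":0,"ry":0,"rz":0,"jaw":3},
    {"x":0,"y":0,"z":1.0,"rx":0,"ry":0,"rz":0,"jaw":3},
    {"x":0,"y":0,"z":0,"rx":0,"ry":0,"rz":0,"jaw":3},
    {"x":0,"y":0,"z":0,"rx":0,"ry":0,"rz":0,"jaw":3},
  ],
)

```text
clock: 4.3
tool_pos: [0.3769, 0.3325, 0.0716]
eef_rot: [0.999, -0.053, 0.0, 0.0]
contact_force: [0.4, -0.3, -0.4]
opening: 0.34
finger_force: 0.0
```

```bash
python3 - <<'E'
from h import *
plan([(.3752,.3348,.036,-5.75,3)])
E
```

```text
now [0.3769 0.3325 0.0716] yaw -6.11 t 4.3 tilt [ 0.0001 -0.0002]
[np.float64(-0.07), np.float64(-0.07), np.float64(1.19), np.float64(-0.0)]
[np.float64(-0.07), np.float64(-0.07), np.float64(1.19), np.float64(-0.0)]
[np.float64(-0.07), np.float64(-0.07), np.float64(1.19), np.float64(-0.0)]
-- at 0.3752 0.3348 0.036 -5.75
```

send_rows(
  motion=[
    {"x":-0.1,"y":-0.1,"z":0.9,"rx":0,"ry":0,"rz":-0.006,"jaw":3},
    {"x":-0.1,"y":-0.1,"z":0.9,"rx":0,"ry":0,"rz":0,"jaw":3},
    {"x":0,"y":0,"z":0.9,"rx":0,"ry":0,"rz":0,"jaw":3},
    {"x":0,"y":0,"z":0.9,"rx":0,"ry":0,"rz":0,"jaw":3},
    {"x":0,"y":0,"z":0,"rx":0,"ry":0,"rz":0,"jaw":3},
  ],
)

```text
clock: 4.8
tool_pos: [0.3742, 0.3344, 0.0341]
eef_rot: [0.999, -0.05, -0.001, 0.001]
contact_force: [0.1, 0.2, -0.0]
opening: 0.339
finger_force: 0.0
```

send_rows(
  motion=[
    {"x":0,"y":0,"z":0,"jaw":3},
    {"x":0,"y":0,"z":0,"jaw":1},
    {"x":0,"y":0,"z":0,"jaw":0.5},
    {"x":0,"y":0,"z":0,"jaw":0.5},
    {"x":0,"y":0,"z":0,"jaw":0.5},
  ],
  grip_force=30,
)

```text
schema error: expected keys x, y, z, rx, ry, rz, jaw
```

```bash
python3 - <<'E'
from h import *
s=get_state();print(s["tool_pos"],s["eef_rot"],s["contact_force"],s["moment"],s["opening"]*88,s["finger_force"])
E
```

```text
[0.37424932 0.33438781 0.03405012] [ 9.98750285e-01 -4.99631176e-02 -8.10665238e-04  9.47940362e-04] [ 0.11506796  0.20982197 -0.04137346] [0.07244935 0.0572326  0.02283956] 29.817574743470644 0.0
```

send_rows(
  motion=[
    {"x":0,"y":0,"z":0,"rx":0,"ry":0,"rz":0,"jaw":2},
    {"x":0,"y":0,"z":0,"rx":0,"ry":0,"rz":0,"jaw":0.5},
    {"x":0,"y":0,"z":0,"rx":0,"ry":0,"rz":0,"jaw":0.5},
    {"x":0,"y":0,"z":0,"rx":0,"ry":0,"rz":0,"jaw":0.5},
    {"x":0,"y":0,"z":0,"rx":0,"ry":0,"rz":0,"jaw":0.5},
  ],
  grip_force=35,
)

```text
clock: 5.3
tool_pos: [0.3751, 0.3351, 0.0357]
eef_rot: [0.999, -0.05, 0.0, -0.0]
contact_force: [0.3, 0.9, 0.2]
opening: 0.132
finger_force: 35.0
```

```bash
python3 - <<'E'
from h import *
s=get_state();print(s["tool_pos"],s["eef_rot"],s["contact_force"],s["moment"],s["opening"]*88,s["finger_force"]);plan([])
E
```

```text
[0.37514008 0.33511348 0.0357354 ] [ 9.98745648e-01 -5.00702141e-02  2.44903135e-04 -2.09982600e-04] [0.28985256 0.93890124 0.17024088] [0.08657299 0.00661257 0.00641223] 11.617419142497763 34.98480141162872
now [0.3751 0.3351 0.0357] yaw -5.74 t 5.3 tilt [0.0005 0.0004]
```

```bash
python3 - <<'E'
from h import *
plan([(.3751,.3351,.14,-5.74,4),(.418,-.002,.12,-7.9,12)])
E
```

```text
now [0.3751 0.3351 0.0357] yaw -5.74 t 5.3 tilt [0.0005 0.0004]
[np.float64(-0.0), np.float64(0.0), np.float64(-2.61), np.float64(-0.0)]
[np.float64(-0.0), np.float64(0.0), np.float64(-2.61), np.float64(-0.0)]
[np.float64(-0.0), np.float64(0.0), np.float64(-2.61), np.float64(-0.0)]
[np.float64(-0.0), np.float64(0.0), np.float64(-2.61), np.float64(-0.0)]
-- at 0.3751 0.3351 0.14 -5.74
[np.float64(0.64), np.float64(2.76), np.float64(0.17), np.float64(0.0)]
[np.float64(0.65), np.float64(2.76), np.float64(0.17), np.float64(0.0)]
[np.float64(0.65), np.float64(2.76), np.float64(0.17), np.float64(0.0)]
[np.float64(0.66), np.float64(2.75), np.float64(0.17), np.float64(0.0)]
[np.float64(0.67), np.float64(2.75), np.float64(0.17), np.float64(0.0)]
[np.float64(0.68), np.float64(2.75), np.float64(0.17), np.float64(0.0)]
[np.float64(0.69), np.float64(2.75), np.float64(0.17), np.float64(0.0)]
[np.float64(0.7), np.float64(2.74), np.float64(0.17), np.float64(0.0)]
[np.float64(0.71), np.float64(2.74), np.float64(0.17), np.float64(0.0)]
[np.float64(0.71), np.float64(2.74), np.float64(0.17), np.float64(0.0)]
[np.float64(0.72), np.float64(2.74), np.float64(0.17), np.float64(0.0)]
[np.float64(0.73), np.float64(2.74), np.float64(0.17), np.float64(0.0)]
-- at 0.418 -0.002 0.12 -7.9
```

send_rows(
  motion=[
    {"x":0,"y":0,"z":-1,"rx":0,"ry":0,"rz":0,"jaw":0.5},
    {"x":0,"y":0,"z":-2,"rx":0,"ry":0,"rz":0,"jaw":0.5},
    {"x":0,"y":0,"z":-2.5,"rx":0,"ry":0,"rz":0,"jaw":0.5},
    {"x":0,"y":0,"z":-2.5,"rx":0,"ry":0,"rz":0,"jaw":0.5},
    {"x":0,"y":0,"z":-2,"rx":0,"ry":0,"rz":0,"jaw":0.5},
  ],
)

```text
clock: 5.8
tool_pos: [0.375, 0.3349, 0.1374]
eef_rot: [0.999, -0.05, 0.0, -0.0]
contact_force: [-0.9, 1.0, -0.4]
opening: 0.129
finger_force: 35.0
```

send_rows(
  motion=[
    {"x":0.5,"y":2,"z":0,"rx":0,"ry":0,"rz":0.004,"jaw":0.5},
    {"x":0.6,"y":2.6,"z":0,"rx":0,"ry":0,"rz":0.004,"jaw":0.5},
    {"x":0.7,"y":2.8,"z":0,"rx":0,"ry":0,"rz":0.004,"jaw":0.5},
    {"x":0.7,"y":2.8,"z":0,"rx":0,"ry":0,"rz":0.004,"jaw":0.5},
    {"x":0.7,"y":2.8,"z":0,"rx":0,"ry":0,"rz":0.004,"jaw":0.5},
  ],
)

```text
clock: 6.3
tool_pos: [0.3926, 0.2011, 0.1362]
eef_rot: [0.998, -0.06, 0.0, -0.0]
contact_force: [0.5, 0.1, -0.6]
opening: 0.127
finger_force: 35.0
```

send_rows(
  motion=[
    {"x":0.7,"y":2.8,"z":0,"rx":0,"ry":0,"rz":0.004,"jaw":0.5},
    {"x":0.7,"y":2.8,"z":0,"rx":0,"ry":0,"rz":0.004,"jaw":0.5},
    {"x":0.7,"y":2.8,"z":0,"rx":0,"ry":0,"rz":0.004,"jaw":0.5},
    {"x":0.7,"y":2.8,"z":0,"rx":0,"ry":0,"rz":0.004,"jaw":0.5},
    {"x":0.7,"y":2.8,"z":0,"rx":0,"ry":0,"rz":0.002,"jaw":0.5},
  ],
)

```text
clock: 6.8
tool_pos: [0.4094, 0.0576, 0.1361]
eef_rot: [0.998, -0.069, 0.0, 0.0]
contact_force: [0.6, -0.1, -1.1]
opening: 0.134
finger_force: 35.0
```

send_rows(
  motion=[
    {"x":0.7,"y":2.8,"z":0,"rx":0,"ry":0,"rz":0,"jaw":0.5},
    {"x":0.7,"y":2.0,"z":0.5,"rx":0,"ry":0,"rz":0,"jaw":0.5},
    {"x":0,"y":1.0,"z":1,"rx":0,"ry":0,"rz":0,"jaw":0.5},
    {"x":0,"y":0,"z":0,"rx":0,"ry":0,"rz":0,"jaw":0.5},
    {"x":0,"y":0,"z":0,"rx":0,"ry":0,"rz":0,"jaw":0.5},
  ],
)

```text
clock: 7.3
tool_pos: [0.4152, -0.0002, 0.1209]
eef_rot: [0.998, -0.069, 0.0, -0.0]
contact_force: [-0.0, 0.3, 0.2]
opening: 0.127
finger_force: 35.0
```

```bash
python3 - <<'E'
from h import *
w=take("wrist","wh");W=cv2.resize(w["img"],(800,600));cv2.imwrite("pics/w4.png",W[:,:,::-1])
plan([(.414,-.0022,.055,-7.9,5)])
E
```

```text
now [4.155e-01 3.000e-04 1.210e-01] yaw -7.86 t 7.35 tilt [0.0006 0.0004]
[np.float64(-0.02), np.float64(0.05), np.float64(1.32), np.float64(0.0)]
[np.float64(-0.02), np.float64(0.05), np.float64(1.32), np.float64(0.0)]
[np.float64(-0.02), np.float64(0.05), np.float64(1.32), np.float64(0.0)]
[np.float64(-0.02), np.float64(0.05), np.float64(1.32), np.float64(0.0)]
[np.float64(-0.02), np.float64(0.05), np.float64(1.32), np.float64(0.0)]
-- at 0.414 -0.0022 0.055 -7.9
```

View pics/w4.png

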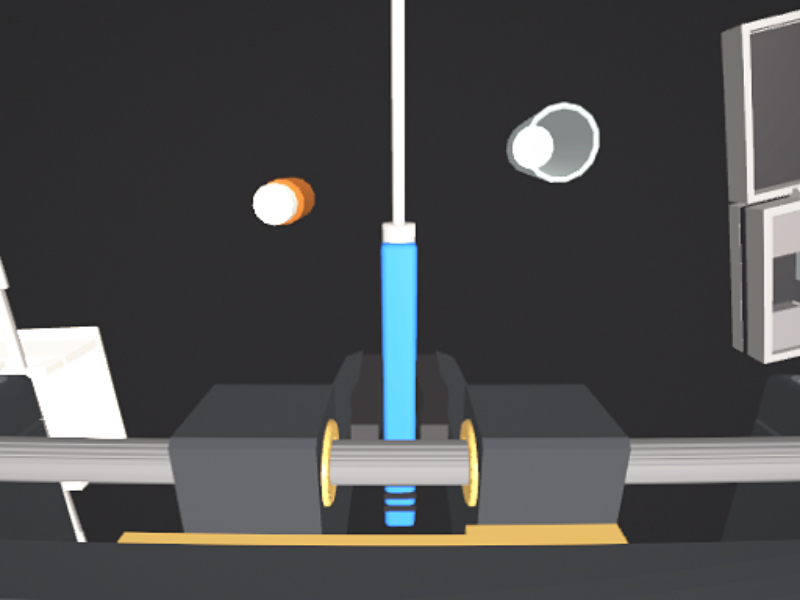

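The wrist view shows the pick held straight along the tool axis: handle at x≈399 px, shank at 397. Now descend in front of the gap.

send_rows(
  motion=[
    {"x":-0.1,"y":0.2,"z":1,"rx":0,"ry":0,"rz":0,"jaw":0.5},
    {"x":0,"y":0,"z":2,"rx":0,"ry":0,"rz":0,"jaw":0.5},
    {"x":0,"y":0,"z":2.2,"rx":0,"ry":0,"rz":0,"jaw":0.5},
    {"x":0,"y":0,"z":1.4,"rx":0,"ry":0,"rz":0,"jaw":0.5},
    {"x":0,"y":0,"z":0,"rx":0,"ry":0,"rz":0,"jaw":0.5},
  ],
)

```text
clock: 7.85
tool_pos: [0.4174, -0.0011, 0.0568]
eef_rot: [0.998, -0.067, -0.003, -0.0]
contact_force: [0.6, 0.4, -0.8]
opening: 0.129
finger_force: 35.0
```

```bash
python3 - <<'E'
from h import *
t=take("top","top1");b=load("top0");plan([])
d=np.abs(t["img"].astype(int)-b["img"].astype(int)).sum(2)
s=get_state();M=R.from_quat(s["eef_rot"]).as_matrix();p=s["tool_pos"]
g=p-.0083*M[:,2]; tip=g+.16*M[:,0]+.026*M[:,2];sh=g+.16*M[:,0]; print("tip",tip.round(4),"proj shank end",proj(t,sh),"handle end",proj(t,g+.05*M[:,0]))
gr=t["img"].astype(int).sum(2)
u,v=proj(t,sh)[0]
for r in range(int(v)-6,int(v)+34,2):
    x=np.arange(int(u)-8,int(u)+9); k=np.clip(d[r,x]-25,0,None); c=(k*x).sum()/max(k.sum(),1)
    print(r,round(c,2),k.sum(), onz(t,[(c,r)],sh[2])[0].round(4) if k.sum()>50 else "", "pred y",round(float(np.interp(onz(t,[(c,r)],sh[2])[0][0],[g[0],sh[0]],[g[1],sh[1]])),4))
# gap in top0: dark band between heater & psu, several rows
g0=b["img"].astype(int).sum(2)
for r in(120,130,140,150): print(r,g0[r,268:300].tolist())
E
```

```text
now [ 0.4173 -0.0013  0.0575] yaw -7.76 t 7.9 tilt [-0.0058  0.0004]
tip [ 0.5757 -0.0229  0.0389] proj shank end [[279.11658363 175.63405844]] handle end [[274.30416279 212.1245675 ]]
169 279.49 1612 [ 0.5961 -0.0242  0.0649] pred y -0.0229
171 280.45 2082 [ 0.59   -0.027   0.0649] pred y -0.0229
173 279.12 2762 [ 0.5839 -0.023   0.0649] pred y -0.0229
175 279.08 2919 [ 0.5778 -0.0228  0.0649] pred y -0.0229
177 279.01 3028 [ 0.5717 -0.0226  0.0649] pred y -0.0224
179 279.01 3092 [ 0.5657 -0.0225  0.0649] pred y -0.0215
181 279.04 3170 [ 0.5596 -0.0226  0.0649] pred y -0.0207
183 278.97 3251 [ 0.5536 -0.0224  0.0649] pred y -0.0199
185 279.04 3304 [ 0.5476 -0.0225  0.0649] pred y -0.0191
187 279.04 3353 [ 0.5416 -0.0225  0.0649] pred y -0.0183
189 279.02 3449 [ 0.5356 -0.0224  0.0649] pred y -0.0174
191 279.05 3545 [ 0.5296 -0.0224  0.0649] pred y -0.0166
193 279.07 3677 [ 0.5236 -0.0224  0.0649] pred y -0.0158
195 279.05 3870 [ 0.5176 -0.0223  0.0649] pred y -0.015
197 279.04 4058 [ 0.5117 -0.0223  0.0649] pred y -0.0142
199 279.04 4227 [ 0.5057 -0.0222  0.0649] pred y -0.0134
201 
[... 170 characters left out ...]
278.99 4406 [ 0.4821 -0.0219  0.0649] pred y -0.0102
120 [616, 594, 585, 613, 646, 662, 626, 503, 497, 642, 696, 705, 705, 683, 580, 360, 148, 61, 57, 60, 84, 132, 192, 282, 376, 430, 439, 441, 443, 441, 438, 427]
130 [440, 467, 580, 665, 680, 629, 498, 522, 664, 705, 711, 703, 656, 482, 262, 106, 61, 59, 62, 96, 151, 221, 313, 399, 439, 445, 445, 440, 442, 437, 418, 370]
140 [589, 632, 667, 655, 567, 498, 597, 689, 715, 717, 710, 648, 436, 205, 78, 57, 57, 66, 110, 170, 244, 345, 415, 439, 442, 444, 446, 443, 440, 414, 363, 352]
150 [714, 717, 717, 717, 717, 718, 720, 720, 717, 696, 606, 445, 373, 374, 359, 295, 199, 145, 179, 257, 361, 422, 442, 440, 440, 442, 443, 442, 439, 441, 442, 444]
```

```bash
python3 - <<'E'
from h import *
b=load("top0");w=load("wgap")
print("top0 heater edge",onz(b,[(282.6,120),(281.6,130),(280.1,140)],.101).round(4))
print("top0 psu edge",onz(b,[(291,120),(289.6,130),(288.2,140)],.107).round(4))
f=lambda x:-.0205-(x-.6076)*.1388
f2=lambda x:-.0412-(x-.611)*.1388
for x in(.70,.68,.65):print(x,"wrist heater",round(f(x),4),"psu",round(f2(x),4))
g=w["img"].astype(int).sum(2)
for r in(20,50,85): print(r,g[r,236:272].tolist())
for r in(20,50,85): print(onz(w,[(243,r)],.101).round(4),onz(w,[(262,r)],.107).round(4))
t=take("side","side1");print(get_state()["tool_pos"])
cv2.imwrite("pics/side1.png",cv2.resize(t["img"][120:250,130:320],(760,520),interpolation=cv2.INTER_CUBIC)[:,:,::-1])
s=get_state();M=R.from_quat(s["eef_rot"]).as_matrix();p=s["tool_pos"]
gp=p-.0083*M[:,2]
for n,q in(("tip",gp+.16*M[:,0]+.026*M[:,2]),("elbow",gp+.16*M[:,0])): print(n,q.round(4),(proj(t,q)-[130,120])*4)
E
```

```text
top0 heater edge [[ 0.7361 -0.0317  0.101 ]
 [ 0.7052 -0.0284  0.101 ]
 [ 0.6747 -0.0238  0.101 ]]
top0 psu edge [[ 0.7341 -0.0558  0.107 ]
 [ 0.7034 -0.0513  0.107 ]
 [ 0.673  -0.0468  0.107 ]]
0.7 wrist heater -0.0333 psu -0.0536
0.68 wrist heater -0.0305 psu -0.0508
0.65 wrist heater -0.0264 psu -0.0466
20 [667, 642, 463, 384, 389, 371, 193, 30, 47, 56, 53, 52, 53, 49, 56, 47, 46, 50, 49, 45, 47, 49, 51, 53, 60, 133, 198, 272, 356, 388, 424, 444, 439, 440, 437, 437]
50 [684, 670, 543, 387, 396, 386, 278, 28, 46, 24, 206, 381, 365, 364, 363, 365, 365, 368, 381, 359, 66, 43, 49, 41, 77, 149, 215, 300, 371, 405, 434, 447, 446, 441, 439, 438]
85 [690, 681, 639, 463, 392, 402, 363, 21, 26, 197, 348, 347, 347, 349, 345, 347, 347, 358, 336, 10, 40, 53, 47, 42, 98, 170, 227, 323, 377, 415, 441, 439, 440, 440, 443, 441]
[[ 0.6797 -0.0312  0.101 ]] [[ 0.6756 -0.0497  0.107 ]]
[[ 0.6523 -0.0272  0.101 ]] [[ 0.6487 -0.0463  0.107 ]]
[[ 0.6186 -0.0222  0.101 ]] [[ 0.6155 -0.042   0.107 ]]
[ 0.41724103 -0.00156552  0.05793332]
tip [ 0.5757 -0.0233  0.0394] [[418.33510795 266.35915863]]
elbow [ 0.5758 -0.0233  0.0654] [[417.79779156 238.78868824]]
```

View pics/side1.png

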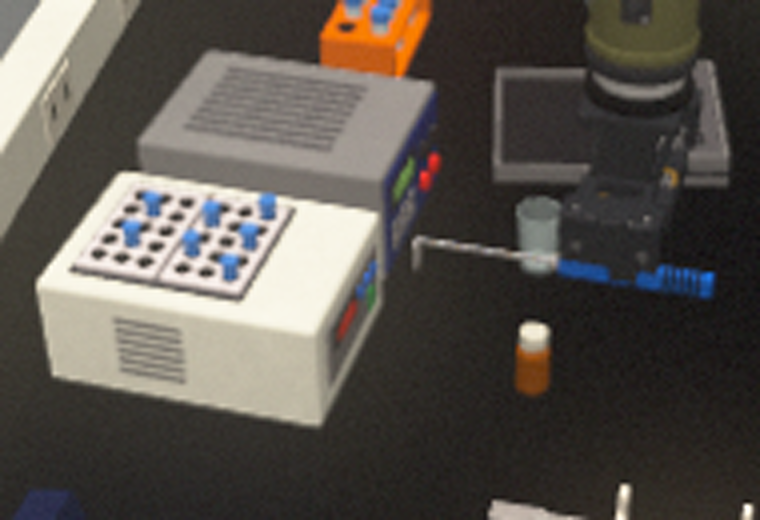

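The side view shows the hook at (416,240–268), which agrees with the predicted (418,239–266). Top and wrist views agree on the gap centreline within about 1 mm, and the tip lies on it. Now go in above the filter.

send_rows(
  motion=[
    {"x":0,"y":0,"z":0.9,"rx":0,"ry":0,"rz":0.002,"jaw":0.5},
    {"x":0,"y":0,"z":0.85,"rx":0,"ry":0,"rz":0,"jaw":0.5},
    {"x":0.5,"y":0,"z":0,"rx":0,"ry":0,"rz":0,"jaw":0.5},
    {"x":1,"y":0,"z":0,"rx":0,"ry":0,"rz":0,"jaw":0.5},
    {"x":1,"y":0,"z":0,"rx":0,"ry":0,"rz":0,"jaw":0.5},
  ],
)

```text
clock: 8.45
tool_pos: [0.4454, -0.0057, 0.0454]
eef_rot: [0.997, -0.073, -0.006, 0.0]
contact_force: [-0.0, -0.9, -0.8]
opening: 0.13
finger_force: 35.0
```

```bash
cat >> h.py <<'E'
def tip():
    s=get_state();M=R.from_quat(s["eef_rot"]).as_matrix();p=s["tool_pos"]
    t=p-.0083*M[:,2]+.16*M[:,0]+.026*M[:,2]; cy=-.0345-(t[0]-.65)*.1388
    print("tip",t.round(4),"off to heater mm",round((t[1]-cy)*990,1),"F",np.round(s["contact_force"],1)); plan([])
E
python3 -c "
from h import *
tip()"
```

```text
tip [ 0.6035 -0.029   0.0257] off to heater mm -1.0 F [-0.  -0.9 -0.8]
now [ 0.4454 -0.0057  0.0454] yaw -8.38 t 8.45 tilt [-0.0121  0.0002]
```

send_rows(
  motion=[
    {"x":0.8,"y":0,"z":0,"rx":0,"ry":0,"rz":0,"jaw":0.5},
    {"x":0.8,"y":0,"z":0,"rx":0,"ry":0,"rz":0,"jaw":0.5},
    {"x":0.8,"y":0,"z":0,"rx":0,"ry":0,"rz":0,"jaw":0.5},
    {"x":0,"y":0,"z":0,"rx":0,"ry":0,"rz":0,"jaw":0.5},
    {"x":0,"y":0,"z":0,"rx":0,"ry":0,"rz":0,"jaw":0.5},
  ],
)

```text
clock: 8.95
tool_pos: [0.4686, -0.0092, 0.0444]
eef_rot: [0.997, -0.071, -0.006, 0.0]
contact_force: [-0.2, -0.1, -0.5]
opening: 0.129
finger_force: 35.0
```

```bash
python3 -c "
from h import *
tip()"
```

```text
tip [ 0.6268 -0.0319  0.0247] off to heater mm -0.6 F [-0.2 -0.1 -0.5]
now [ 0.4686 -0.0092  0.0444] yaw -8.13 t 8.95 tilt [-0.0124  0.0003]
```

send_rows(
  motion=[
    {"x":0.8,"y":0,"z":0,"rx":0,"ry":0.006,"rz":-0.002,"jaw":0.5},
    {"x":1.0,"y":0,"z":0,"rx":0,"ry":0.006,"rz":-0.002,"jaw":0.5},
    {"x":1.0,"y":0,"z":0,"rx":0,"ry":0,"rz":0,"jaw":0.5},
    {"x":1.0,"y":0,"z":0,"rx":0,"ry":0,"rz":0,"jaw":0.5},
    {"x":0,"y":0,"z":0,"rx":0,"ry":0,"rz":0,"jaw":0.5},
  ],
)

```text
clock: 9.45
tool_pos: [0.5085, -0.0146, 0.0439]
eef_rot: [0.998, -0.069, 0.001, 0.0]
contact_force: [0.1, 0.4, -0.9]
opening: 0.124
finger_force: 35.0
```

```bash
python3 -c "
from h import *
tip()"
```

```text
tip [ 0.667  -0.0366  0.0266] off to heater mm 0.3 F [ 0.1  0.4 -0.9]
now [ 0.5085 -0.0146  0.0439] yaw -7.87 t 9.45 tilt [ 0.0021 -0.001 ]
```

send_rows(
  motion=[
    {"x":1.0,"y":0,"z":0,"rx":0,"ry":0,"rz":0,"jaw":0.5},
    {"x":1.0,"y":0,"z":0,"rx":0,"ry":0,"rz":0,"jaw":0.5},
    {"x":0.1,"y":0,"z":0,"rx":0,"ry":0,"rz":0,"jaw":0.5},
    {"x":0,"y":0,"z":0.5,"rx":0,"ry":0,"rz":0,"jaw":0.5},
    {"x":0,"y":0,"z":0.4,"rx":0,"ry":0,"rz":0,"jaw":0.5},
  ],
)

```text
clock: 9.95
tool_pos: [0.5263, -0.0173, 0.0344]
eef_rot: [0.998, -0.068, -0.001, 0.001]
contact_force: [0.2, -0.5, -0.2]
opening: 0.131
finger_force: 35.0
```

```bash
python3 -c "
from h import *
tip()"
```

```text
tip [ 0.6848 -0.039   0.0165] off to heater mm 0.4 F [ 0.2 -0.5 -0.2]
now [ 0.5263 -0.0173  0.0344] yaw -7.77 t 9.95 tilt [-0.0016 -0.0019]
```

send_rows(
  motion=[
    {"x":0.2,"y":0,"z":0,"rx":0,"ry":0,"rz":0,"jaw":0.5},
    {"x":0,"y":0,"z":0.4,"rx":0,"ry":0,"rz":0,"jaw":0.5},
    {"x":0,"y":0,"z":0.4,"rx":0,"ry":0,"rz":0,"jaw":0.5},
    {"x":0,"y":0,"z":0.35,"rx":0,"ry":0,"rz":0,"jaw":0.5},
    {"x":0,"y":0,"z":0,"rx":0,"ry":0,"rz":0,"jaw":0.5},
  ],
)

```text
clock: 10.45
tool_pos: [0.5288, -0.0176, 0.0228]
eef_rot: [0.998, -0.068, -0.001, 0.001]
contact_force: [-0.3, -0.5, -0.9]
opening: 0.13
finger_force: 35.0
```

```bash
python3 -c "
from h import *
tip()"
```

```text
tip [ 0.6873 -0.0393  0.005 ] off to heater mm 0.4 F [-0.3 -0.5 -0.9]
now [ 0.5288 -0.0176  0.0228] yaw -7.76 t 10.45 tilt [-0.0014 -0.0019]
```

send_rows(
  motion=[
    {"x":0,"y":0,"z":0.1,"rx":0,"ry":0,"rz":0,"jaw":0.5},
    {"x":-0.4,"y":0,"z":0,"rx":0,"ry":0,"rz":0,"jaw":0.5},
    {"x":-0.6,"y":0,"z":0,"rx":0,"ry":0,"rz":0,"jaw":0.5},
    {"x":-0.7,"y":0,"z":0,"rx":0,"ry":0,"rz":0,"jaw":0.5},
    {"x":-0.7,"y":0,"z":0,"rx":0,"ry":0,"rz":0,"jaw":0.5},
  ],
)

```text
clock: 10.95
tool_pos: [0.5047, -0.0143, 0.0225]
eef_rot: [0.998, -0.068, -0.0, 0.001]
contact_force: [-0.1, 0.3, -0.3]
opening: 0.127
finger_force: 35.0
```

send_rows(
  motion=[
    {"x":-0.8,"y":0,"z":0,"rx":0,"ry":0,"rz":0,"jaw":0.5},
    {"x":-0.8,"y":0,"z":0,"rx":0,"ry":0,"rz":0,"jaw":0.5},
    {"x":-0.8,"y":0,"z":0,"rx":0,"ry":0,"rz":0,"jaw":0.5},
    {"x":-0.8,"y":0,"z":0,"rx":0,"ry":0,"rz":0,"jaw":0.5},
    {"x":-0.4,"y":0,"z":0,"rx":0,"ry":0,"rz":0,"jaw":0.5},
  ],
)

```text
clock: 11.45
tool_pos: [0.4685, -0.0093, 0.0225]
eef_rot: [0.998, -0.067, -0.001, 0.001]
contact_force: [-0.6, 0.4, -0.6]
opening: 0.126
finger_force: 35.0
```

```bash
python3 -c "
from h import *
tip()
t=take('side','side2');h=cv2.cvtColor(t['img'],cv2.COLOR_RGB2HSV)
m=(((h[...,0]<8)|(h[...,0]>172))&(h[...,1]>130)&(h[...,2]>50)).astype(np.uint8);m[:,:200]=0;m[:140]=0;m[215:]=0;m[:,270:]=0
n,l,st,c=cv2.connectedComponentsWithStats(m)
for i in range(1,n):
  if st[i,4]>4: print(st[i],c[i].round(1),onz(t,[c[i]],.0063).round(3))
"
```

```text
tip [ 0.6271 -0.0308  0.0047] off to heater mm 0.5 F [-0.6  0.4 -0.6]
now [ 0.4685 -0.0093  0.0225] yaw -7.74 t 11.45 tilt [-0.0013 -0.002 ]
[235 158   6  10  33] [237.2 162.2] [[ 0.595 -0.206  0.006]]
[225 191   9   7  40] [229.4 194.1] [[ 0.593 -0.026  0.006]]
[234 192   4   7  20] [235.4 195.1] [[ 0.573 -0.024  0.006]]
[214 195   5   9  19] [216.4 199.2] [[0.628 0.004 0.006]]
```

send_rows(
  motion=[
    {"x":-0.7,"y":0,"z":0,"rx":0,"ry":0,"rz":0,"jaw":0.5},
    {"x":-0.8,"y":0,"z":0,"rx":0,"ry":0,"rz":0,"jaw":0.5},
    {"x":-0.8,"y":0,"z":0,"rx":0,"ry":0,"rz":0,"jaw":0.5},
    {"x":-0.8,"y":0,"z":0,"rx":0,"ry":0,"rz":0,"jaw":0.5},
    {"x":-0.8,"y":0,"z":0,"rx":0,"ry":0,"rz":0,"jaw":0.5},
  ],
)

```text
clock: 12.0
tool_pos: [0.4365, -0.0041, 0.0272]
eef_rot: [0.998, -0.067, -0.005, 0.001]
contact_force: [0.9, -0.4, -1.1]
opening: 0.13
finger_force: 35.0
```

```bash
python3 -c "
from h import *
tip();print(get_state()['q'].round(3))"
```

```text
tip [ 0.5949 -0.0256  0.0079] off to heater mm 1.2 F [ 0.9 -0.4 -1.1]
now [ 0.4365 -0.0041  0.0272] yaw -7.74 t 12.0 tilt [-0.0102 -0.0009]
[-0.07   0.873 -0.042  2.251  0.851  0.043 -2.654]
```

send_rows(
  motion=[
    {"x":0,"y":0,"z":-0.1,"rx":0,"ry":-0.03,"rz":0,"jaw":0.5},
    {"x":-0.1,"y":0,"z":-0.4,"rx":0,"ry":-0.03,"rz":0,"jaw":0.5},
    {"x":-0.4,"y":0,"z":-0.4,"rx":0,"ry":-0.03,"rz":0,"jaw":0.5},
    {"x":-0.5,"y":0,"z":-0.4,"rx":0,"ry":-0.03,"rz":0,"jaw":0.5},
    {"x":0,"y":0,"z":0,"rx":0,"ry":0,"rz":0,"jaw":0.5},
  ],
)

```text
clock: 12.5
tool_pos: [0.4284, -0.0032, 0.0413]
eef_rot: [0.996, -0.069, -0.064, -0.004]
contact_force: [0.6, 0.2, -0.8]
opening: 0.129
finger_force: 35.0
```

```bash
python3 -c "
from h import *
tip();print(get_state()['q'].round(3))
t=take('side','side3');h=cv2.cvtColor(t['img'],cv2.COLOR_RGB2HSV)
m=(((h[...,0]<8)|(h[...,0]>172))&(h[...,1]>130)&(h[...,2]>50)).astype(np.uint8);m[:,:220]=0;m[:170]=0;m[215:]=0;m[:,290:]=0
n,l,st,c=cv2.connectedComponentsWithStats(m)
for i in range(1,n):
  if st[i,4]>4: print(st[i],c[i].round(1),onz(t,[c[i]],.0063).round(3))
"
```

```text
tip [ 0.5833 -0.0248  0.0032] off to heater mm 0.4 F [ 0.6  0.2 -0.8]
now [ 0.4284 -0.0032  0.0413] yaw -7.92 t 12.5 tilt [-0.1274  0.0167]
[ 0.148  0.872 -0.371  2.147  0.734  0.379 -2.538]
[232 192  16   9  76] [239.5 195.8] [[ 0.56  -0.022  0.006]]
[248 195   4   6  18] [249.5 197.3] [[ 0.529 -0.019  0.006]]
```

send_rows(
  motion=[
    {"x":-0.6,"y":0,"z":0.07,"rx":0,"ry":0,"rz":0,"jaw":0.5},
    {"x":-0.6,"y":0,"z":0.07,"rx":0,"ry":0,"rz":0,"jaw":0.5},
    {"x":-0.6,"y":0,"z":0.07,"rx":0,"ry":0,"rz":0,"jaw":0.5},
    {"x":-0.6,"y":0,"z":0.07,"rx":0,"ry":0,"rz":0,"jaw":0.5},
    {"x":-0.6,"y":0,"z":0.07,"rx":0,"ry":0,"rz":0,"jaw":0.5},
  ],
)

```text
clock: 13.05
tool_pos: [0.3968, 0.0011, 0.0414]
eef_rot: [0.996, -0.067, -0.065, -0.003]
contact_force: [-0.4, -0.3, -0.8]
opening: 0.126
finger_force: 35.0
```

```bash
python3 -c "
from h import *
tip();print(get_state()['q'].round(3))
"
```

```text
tip [ 0.5517 -0.02    0.003 ] off to heater mm 0.8 F [-0.4 -0.3 -0.8]
now [0.3968 0.0011 0.0414] yaw -7.76 t 13.05 tilt [-0.1294  0.0145]
[ 0.079  0.855 -0.284  2.24   0.757  0.267 -2.581]
```

send_rows(
  motion=[
    {"x":0.5,"y":0,"z":0,"rx":0,"ry":0,"rz":0,"jaw":0.5},
    {"x":-0.1,"y":0,"z":-1.5,"rx":0,"ry":0,"rz":0,"jaw":0.5},
    {"x":-0.3,"y":0,"z":-2.5,"rx":0,"ry":0,"rz":0,"jaw":0.5},
    {"x":-0.3,"y":0,"z":-2.5,"rx":0,"ry":0,"rz":0,"jaw":0.5},
    {"x":-0.3,"y":0,"z":-2.5,"rx":0,"ry":0,"rz":0,"jaw":0.5},
  ],
)

```text
clock: 13.55
tool_pos: [0.4044, 0.0002, 0.1321]
eef_rot: [0.996, -0.068, -0.065, -0.003]
contact_force: [1.1, 0.1, -1.2]
opening: 0.127
finger_force: 35.0
```

send_rows(
  motion=[
    {"x":0,"y":0,"z":0,"rx":0,"ry":0.04,"rz":0,"jaw":0.5},
    {"x":0,"y":-1,"z":0,"rx":0,"ry":0.04,"rz":0,"jaw":0.5},
    {"x":0,"y":-2,"z":0,"rx":0,"ry":0.049,"rz":0,"jaw":0.5},
    {"x":0,"y":-2.5,"z":0,"rx":0,"ry":0,"rz":0,"jaw":0.5},
    {"x":0,"y":-2.5,"z":0,"rx":0,"ry":0,"rz":0,"jaw":0.5},
  ],
)

```text
clock: 14.05
tool_pos: [0.4151, 0.0802, 0.1311]
eef_rot: [0.998, -0.068, -0.001, 0.002]
contact_force: [1.2, -0.0, -0.9]
opening: 0.129
finger_force: 35.0
```

```bash
python3 -c "
from h import *
tip();plan([(.3751,.3351,.14,-5.74,8)]);print(get_state()['q'].round(3))
"
```

```text
tip [0.5736 0.0585 0.1133] off to heater mm 81.5 F [ 1.2 -0.  -0.9]
now [0.4151 0.0802 0.1311] yaw -7.78 t 14.05 tilt [-0.0015 -0.0032]
now [0.4151 0.0802 0.1311] yaw -7.78 t 14.05 tilt [-0.0015 -0.0032]
[np.float64(-0.93), np.float64(-3.09), np.float64(-0.11), np.float64(-0.0)]
[np.float64(-0.91), np.float64(-3.09), np.float64(-0.11), np.float64(-0.0)]
[np.float64(-0.9), np.float64(-3.1), np.float64(-0.11), np.float64(-0.0)]
[np.float64(-0.89), np.float64(-3.1), np.float64(-0.11), np.float64(-0.0)]
[np.float64(-0.87), np.float64(-3.11), np.float64(-0.11), np.float64(-0.0)]
[np.float64(-0.86), np.float64(-3.11), np.float64(-0.11), np.float64(-0.0)]
[np.float64(-0.84), np.float64(-3.11), np.float64(-0.11), np.float64(-0.0)]
[np.float64(-0.83), np.float64(-3.12), np.float64(-0.11), np.float64(-0.0)]
-- at 0.3751 0.3351 0.14 -5.74
[-0.105  0.642 -0.308  2.242  0.591  0.337 -2.626]
```

send_rows(
  motion=[
    {"x":-0.9,"y":-3,"z":-0.1,"rx":0,"ry":0,"rz":-0.005,"jaw":0.5},
    {"x":-0.9,"y":-3.1,"z":-0.1,"rx":0,"ry":0,"rz":-0.005,"jaw":0.5},
    {"x":-0.9,"y":-3.1,"z":-0.1,"rx":0,"ry":0,"rz":-0.005,"jaw":0.5},
    {"x":-0.9,"y":-3.1,"z":-0.1,"rx":0,"ry":0,"rz":-0.005,"jaw":0.5},
    {"x":-0.9,"y":-3.1,"z":-0.1,"rx":0,"ry":0,"rz":-0.005,"jaw":0.5},
  ],
)

```text
clock: 14.55
tool_pos: [0.3896, 0.2395, 0.1356]
eef_rot: [0.998, -0.055, -0.001, 0.001]
contact_force: [0.3, 0.3, -1.8]
opening: 0.132
finger_force: 35.0
```

send_rows(
  motion=[
    {"x":-0.9,"y":-3.1,"z":-0.1,"rx":0,"ry":0,"rz":-0.005,"jaw":0.5},
    {"x":-0.8,"y":-3,"z":-0.1,"rx":0,"ry":0,"rz":-0.005,"jaw":0.5},
    {"x":-0.8,"y":-2.5,"z":0,"rx":0,"ry":0,"rz":0,"jaw":0.5},
    {"x":0,"y":0,"z":0,"rx":0,"ry":0,"rz":0,"jaw":0.5},
    {"x":0,"y":0,"z":0,"rx":0,"ry":0,"rz":0,"jaw":0.5},
  ],
)

```text
clock: 15.05
tool_pos: [0.3737, 0.3261, 0.1372]
eef_rot: [0.999, -0.05, -0.001, 0.002]
contact_force: [-0.4, -0.6, -0.7]
opening: 0.129
finger_force: 35.0
```

```bash
python3 -c "
from h import *
tip();plan([(.3751,.3351,.08,-5.74,1)]);print(get_state()['q'].round(3))
"
```

```text
tip [0.5328 0.3102 0.1192] off to heater mm 325.1 F [-0.4 -0.6 -0.7]
now [0.3737 0.3261 0.1372] yaw -5.7 t 15.05 tilt [-0.0021 -0.0033]
now [0.3737 0.3261 0.1372] yaw -5.7 t 15.05 tilt [-0.0021 -0.0033]
[np.float64(0.05), np.float64(-0.91), np.float64(5.72), np.float64(0.0)]
-- at 0.3751 0.3351 0.08 -5.74
[-0.746  0.674 -0.104  2.035  0.153  0.444 -2.636]
```

send_rows(
  motion=[
    {"x":0,"y":-0.5,"z":0,"rx":0.003,"ry":0.002,"rz":0,"jaw":0.5},
    {"x":0.05,"y":-0.4,"z":1.5,"rx":0,"ry":0,"rz":0,"jaw":0.5},
    {"x":0,"y":0,"z":2.2,"rx":0,"ry":0,"rz":0,"jaw":0.5},
    {"x":0,"y":0,"z":2,"rx":0,"ry":0,"rz":0,"jaw":0.5},
    {"x":0,"y":0,"z":0,"rx":0,"ry":0,"rz":0,"jaw":0.5},
  ],
)

```text
clock: 15.55
tool_pos: [0.3747, 0.3328, 0.0786]
eef_rot: [0.999, -0.051, -0.001, 0.002]
contact_force: [-0.5, -0.4, -0.8]
opening: 0.126
finger_force: 35.0
```

```bash
python3 -c "
from h import *
tip();plan([(.3751,.3351,.0362,-5.74,1)])
"
```

```text
tip [0.5338 0.3165 0.0606] off to heater mm 331.5 F [-0.5 -0.4 -0.8]
now [0.3747 0.3328 0.0786] yaw -5.86 t 15.55 tilt [-0.0024 -0.0037]
now [0.3747 0.3328 0.0786] yaw -5.86 t 15.55 tilt [-0.0024 -0.0037]
[np.float64(0.02), np.float64(-0.23), np.float64(4.24), np.float64(-0.0)]
-- at 0.3751 0.3351 0.0362 -5.74
```

send_rows(
  motion=[
    {"x":0,"y":-0.25,"z":1,"rx":0.004,"ry":0.002,"rz":-0.002,"jaw":0.5},
    {"x":0,"y":0,"z":1.2,"rx":0,"ry":0,"rz":0,"jaw":0.5},
    {"x":0,"y":0,"z":1.0,"rx":0,"ry":0,"rz":0,"jaw":0.5},
    {"x":0,"y":0,"z":0.7,"rx":0,"ry":0,"rz":0,"jaw":0.5},
    {"x":0,"y":0,"z":0.2,"rx":0,"ry":0,"rz":0,"jaw":0.5},
  ],
)

```text
clock: 16.05
tool_pos: [0.3754, 0.3374, 0.0385]
eef_rot: [0.999, -0.049, 0.001, -0.002]
contact_force: [0.0, -0.1, -1.2]
opening: 0.13
finger_force: 35.0
```

```bash
python3 -c "
from h import *
tip();plan([(.3751,.3351,.0357,-5.74,1)])
"
```

```text
tip [0.5346 0.3217 0.0211] off to heater mm 336.8 F [ 0.  -0.1 -1.2]
now [0.3754 0.3374 0.0385] yaw -5.64 t 16.05 tilt [0.0021 0.003 ]
now [0.3754 0.3374 0.0385] yaw -5.64 t 16.05 tilt [0.0021 0.003 ]
[np.float64(-0.0), np.float64(0.23), np.float64(0.28), np.float64(0.0)]
-- at 0.3751 0.3351 0.0357 -5.74
```

send_rows(
  motion=[
    {"x":0,"y":0.15,"z":0.1,"rx":-0.003,"ry":-0.002,"rz":0,"jaw":0.5},
    {"x":0,"y":0,"z":0.1,"rx":0,"ry":0,"rz":0,"jaw":0.5},
    {"x":0,"y":0,"z":0,"rx":0,"ry":0,"rz":0,"jaw":0.5},
    {"x":0,"y":0,"z":0,"rx":0,"ry":0,"rz":0,"jaw":0.5},
    {"x":0,"y":0,"z":0,"rx":0,"ry":0,"rz":0,"jaw":0.5},
  ],
)

```text
clock: 16.55
tool_pos: [0.3756, 0.3363, 0.0376]
eef_rot: [0.999, -0.049, 0.0, -0.001]
contact_force: [0.1, 1.1, -0.2]
opening: 0.133
finger_force: 35.0
```

```bash
python3 -c "
from h import *
tip();plan([(.3751,.3351,.0357,-5.74,1)])
"
```

```text
tip [0.5349 0.3205 0.02  ] off to heater mm 335.7 F [ 0.1  1.1 -0.2]
now [0.3756 0.3363 0.0376] yaw -5.65 t 16.55 tilt [0.001  0.0014]
now [0.3756 0.3363 0.0376] yaw -5.65 t 16.55 tilt [0.001  0.0014]
[np.float64(-0.04), np.float64(0.12), np.float64(0.19), np.float64(0.0)]
-- at 0.3751 0.3351 0.0357 -5.74
```

Lower the last 2 mm until seated, then release and rise.

send_rows(
  motion=[
    {"x":0,"y":0.1,"z":0.1,"rx":0,"ry":0,"rz":0,"jaw":0.5},
    {"x":0,"y":0,"z":0.1,"rx":0,"ry":0,"rz":0,"jaw":0.5},
    {"x":0,"y":0,"z":0,"rx":0,"ry":0,"rz":0,"jaw":0.5},
    {"x":0,"y":0,"z":0,"rx":0,"ry":0,"rz":0,"jaw":0.5},
    {"x":0,"y":0,"z":0,"rx":0,"ry":0,"rz":0,"jaw":0.5},
  ],
)

```text
clock: 17.05
tool_pos: [0.3755, 0.3351, 0.0356]
eef_rot: [0.999, -0.049, 0.0, -0.001]
contact_force: [0.4, -0.4, 6.0]
opening: 0.129
finger_force: 35.0
```

send_rows(
  motion=[
    {"x":0,"y":0,"z":0,"rx":0,"ry":0,"rz":0,"jaw":1.5},
    {"x":0,"y":0,"z":0,"rx":0,"ry":0,"rz":0,"jaw":2},
    {"x":0,"y":0,"z":0,"rx":0,"ry":0,"rz":0,"jaw":3},
    {"x":0,"y":0,"z":0,"rx":0,"ry":0,"rz":0,"jaw":3},
    {"x":0,"y":0,"z":-1,"rx":0,"ry":0,"rz":0,"jaw":3},
  ],
)

```text
clock: 17.55
tool_pos: [0.3748, 0.3346, 0.0448]
eef_rot: [0.999, -0.049, -0.0, 0.0]
contact_force: [-0.3, 0.1, -0.2]
opening: 0.335
finger_force: 0.0
```

send_rows(
  motion=[
    {"x":0,"y":0,"z":-2.5,"rx":0,"ry":0,"rz":0,"jaw":3},
    {"x":0,"y":0,"z":-3,"rx":0,"ry":0,"rz":0,"jaw":3},
    {"x":0,"y":0,"z":-3.5,"rx":0,"ry":0,"rz":0,"jaw":3},
    {"x":0,"y":0,"z":-3.5,"rx":0,"ry":0,"rz":0,"jaw":3},
    {"x":0,"y":0,"z":-2.5,"rx":0,"ry":0,"rz":0,"jaw":3},
  ],
)

```text
clock: 18.05
tool_pos: [0.3757, 0.3352, 0.1982]
eef_rot: [0.999, -0.049, 0.001, -0.002]
contact_force: [1.0, -0.3, 0.1]
opening: 0.34
finger_force: 0.0
```

```bash
python3 - <<'E'
from h import *
w=take("wrist","wrest")
t=take("side","side4");a=load("side0")
# compare pick blue mask to start (side view)
for s in(a,t):
    h=cv2.cvtColor(s["img"],cv2.COLOR_RGB2HSV);m=((h[...,0]>100)&(h[...,0]<125)&(h[...,1]>130)&(h[...,2]>60));v=np.argwhere(m[260:310,230:340]);print(len(v),v.mean(0)+[260,230])
plan([(.465,-.012,.20,-7.8,10)])
E
```

```text
258 [281.17829457 295.43410853]
255 [280.63921569 295.31764706]
now [0.3769 0.3364 0.1991] yaw -5.67 t 18.15 tilt [0.0059 0.0064]
[np.float64(1.22), np.float64(3.38), np.float64(-0.01), np.float64(0.0)]
[np.float64(1.23), np.float64(3.38), np.float64(-0.01), np.float64(0.0)]
[np.float64(1.25), np.float64(3.37), np.float64(-0.01), np.float64(0.0)]
[np.float64(1.26), np.float64(3.37), np.float64(-0.01), np.float64(0.0)]
[np.float64(1.27), np.float64(3.36), np.float64(-0.01), np.float64(0.0)]
[np.float64(1.28), np.float64(3.36), np.float64(-0.01), np.float64(0.0)]
[np.float64(1.3), np.float64(3.35), np.float64(-0.01), np.float64(0.0)]
[np.float64(1.31), np.float64(3.35), np.float64(-0.01), np.float64(0.0)]
[np.float64(1.32), np.float64(3.34), np.float64(-0.01), np.float64(0.0)]
[np.float64(1.33), np.float64(3.34), np.float64(-0.01), np.float64(0.0)]
-- at 0.465 -0.012 0.2 -7.8
```

send_rows(
  motion=[
    {"x":1.2,"y":3.4,"z":0,"rx":0,"ry":0,"rz":0.004,"jaw":3},
    {"x":1.2,"y":3.4,"z":0,"rx":0,"ry":0,"rz":0.004,"jaw":3},
    {"x":1.2,"y":3.4,"z":0,"rx":0,"ry":0,"rz":0.004,"jaw":3},
    {"x":1.3,"y":3.4,"z":0,"rx":0,"ry":0,"rz":0.004,"jaw":3},
    {"x":1.3,"y":3.4,"z":0,"rx":0,"ry":0,"rz":0.004,"jaw":3},
  ],
)

```text
clock: 18.65
tool_pos: [0.4185, 0.1577, 0.1948]
eef_rot: [0.998, -0.059, -0.0, -0.0]
contact_force: [0.9, 0.2, -0.5]
opening: 0.338
finger_force: 0.0
```

send_rows(
  motion=[
    {"x":1.3,"y":3.4,"z":0,"rx":0,"ry":0,"rz":0.004,"jaw":3},
    {"x":1.3,"y":3.4,"z":0,"rx":0,"ry":0,"rz":0.004,"jaw":3},
    {"x":1.3,"y":3.4,"z":0,"rx":0,"ry":0,"rz":0.004,"jaw":3},
    {"x":1.3,"y":3.4,"z":0,"rx":0,"ry":0,"rz":0.004,"jaw":3},
    {"x":1.3,"y":3.0,"z":0,"rx":0,"ry":0,"rz":0,"jaw":3},
  ],
)

```text
clock: 19.15
tool_pos: [0.4618, -0.0156, 0.1945]
eef_rot: [0.998, -0.068, -0.001, -0.0]
contact_force: [0.6, -0.2, -0.6]
opening: 0.341
finger_force: 0.0
```

send_rows(
  motion=[
    {"x":0,"y":0,"z":0,"rx":0,"ry":0,"rz":0,"jaw":3},
    {"x":0,"y":0,"z":0,"rx":0,"ry":0,"rz":0,"jaw":3},
    {"x":0,"y":0,"z":0,"rx":0,"ry":0,"rz":0,"jaw":3},
    {"x":0,"y":0,"z":0,"rx":0,"ry":0,"rz":0,"jaw":3},
    {"x":0,"y":0,"z":0,"rx":0,"ry":0,"rz":0,"jaw":3},
  ],
)

```text
clock: 19.65
tool_pos: [0.4622, -0.0123, 0.195]
eef_rot: [0.998, -0.066, 0.0, -0.001]
contact_force: [0.6, 0.3, 0.9]
opening: 0.342
finger_force: 0.0
```

```bash
python3 - <<'E'
from h import *
plan([])
w=take("wrist","wfilt");t=take("top","top2");print(get_state()["q"].round(3))
W=cv2.resize(w["img"],(560,420));r=load("wrest")["img"]
X=np.zeros((420,800,3),np.uint8);X[:,:560]=W;X[:180,560:]=cv2.resize(r,(240,180));cv2.imwrite("pics/w5.png",X[:,:,::-1])
h=cv2.cvtColor(w["img"],cv2.COLOR_RGB2HSV)
m=(((h[...,0]<20)|(h[...,0]>172))&(h[...,1]>120)&(h[...,2]>100)).astype(np.uint8)
n,l,st,c=cv2.connectedComponentsWithStats(m)
for i in range(1,n):
  if st[i,4]>60:
    pts=np.argwhere(l==i)[:,::-1].astype(np.float32);R_=cv2.minAreaRect(pts);q=onz(w,cv2.boxPoints(R_),.0125)
    print(st[i],R_,q.mean(0).round(4),q.round(4)[:,:2].tolist())
E
```

```text
now [ 0.4622 -0.0123  0.195 ] yaw -7.58 t 19.65 tilt [0.0005 0.0015]
[ 0.048  0.541 -0.182  2.078  0.181  0.537 -1.968]
[354  34  17  10 141] ((362.0, 38.5), (9.0, 16.0), 90.0) [ 0.5916 -0.1498  0.0125] [[0.5972, -0.1412], [0.595, -0.1588], [0.5859, -0.1585], [0.5881, -0.1408]]
[379  35  18  10 149] ((387.5, 39.5), (9.0, 17.0), 90.0) [ 0.5871 -0.1781  0.0125] [[0.5928, -0.1687], [0.5906, -0.1875], [0.5814, -0.1875], [0.5837, -0.1685]]
[113  37  44   5 185] ((134.5, 39.0), (4.0, 43.0), 90.0) [0.6246 0.0996 0.0125] [[0.6301, 0.1229], [0.6231, 0.0754], [0.6192, 0.0763], [0.6261, 0.1239]]
[245  94  12  42 476] ((250.5, 114.5), (41.0, 11.0), 90.0) [ 0.5263 -0.0165  0.0125] [[0.5504, -0.0134], [0.5487, -0.026], [0.5022, -0.0198], [0.504, -0.0067]]
[245 139  11   7  64] ((250.0, 142.0), (6.0, 10.0), 90.0) [ 0.4949 -0.0115  0.0125] [[0.4993, -0.006], [0.4977, -0.018], [0.4905, -0.017], [0.4921, -0.005]]
[186 151  24  24 198] ((199.50001525878906, 160.5), (21.21320343017578, 18.384775161743164), 45.0) [0.4806 0.0535 0.0125] [[0.4843, 0.0704], [0.4979, 0.0514], [0.4772, 0.0365], [0.463, 0.0556]]
[171 268  16  56 309] ((178.69578552246094, 295.5848083496094), (13.033719062805176, 55.33088302612305), 2.8624050617218018) [0.2882 0.1219 0.0125] [[0.2434, 0.1439], [0.3365, 0.1185], [0.3331, 0.1006], [0.2398, 0.1246]]
[324 268  17  56 339] ((332.96307373046875, 295.59423828125), (55.31734085083008, 15.028935432434082), 84.80557250976562) [ 0.2585 -0.1003  0.0125] [[0.3072, -0.0885], [0.3065, -0.1094], [0.2099, -0.113], [0.2106, -0.0904]]
[ 112  335  326   14 2834] ((274.4549255371094, 343.43060302734375), (12.805047035217285, 324.985107421875), 88.99491119384766) [ 0.1812 -0.0059  0.0125] [[0.2224, 0.2429], [0.1657, -0.2572], [0.1396, -0.2595], [0.1973, 0.2502]]
```

View pics/w5.png

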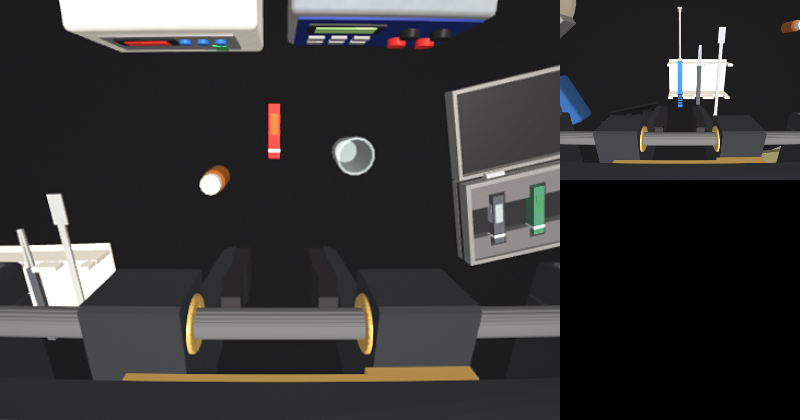

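The filter lies in the open at (274,103–157), clear of the beaker (353,155) and vial (212,180). The inset shows the pick back in its notch. Now grasp the filter at its centre.

```bash
python3 - <<'E'
from h import *
plan([(.5205,-.0155,.08,-7.9,4)])
w=load("wfilt")
S=560/512
print(onz(w,[(274/S,103.5/S),(274/S,158/S)],.0125).round(4))
print("two-view filter top mid", two(w,(250.4,118),load("top2"),proj(load("top2"),[.5205,-.0155,.0125])[0]))
t=load("top2");h=cv2.cvtColor(t["img"],cv2.COLOR_RGB2HSV);m=(((h[...,0]<10)|(h[...,0]>172))&(h[...,1]>130)&(h[...,2]>60));u,v=proj(t,[.5205,-.0155,.0125])[0].astype(int);q=np.argwhere(m[v-15:v+16,u-10:u+11]);print(len(q),q.mean(0)+[v-15,u-10] if len(q) else "",(u,v))
E
```

```text
now [ 0.4623 -0.0128  0.1951] yaw -7.62 t 19.75 tilt [0.0006 0.0013]
[np.float64(1.45), np.float64(-0.12), np.float64(2.88), np.float64(0.0)]
[np.float64(1.45), np.float64(-0.13), np.float64(2.88), np.float64(0.0)]
[np.float64(1.45), np.float64(-0.13), np.float64(2.88), np.float64(0.0)]
[np.float64(1.45), np.float64(-0.13), np.float64(2.88), np.float64(0.0)]
-- at 0.5205 -0.0155 0.08 -7.9
[[ 0.5489 -0.0196  0.0125]
 [ 0.4919 -0.0117  0.0125]]
two-view filter top mid (array([ 0.52223305, -0.01593422,  0.00142759]), np.float64(0.0007124404458560972))
0  (np.int64(275), np.int64(196))
```

send_rows(
  motion=[
    {"x":1.4,"y":-0.1,"z":2.5,"rx":0,"ry":0,"rz":0.003,"jaw":3},
    {"x":1.5,"y":-0.1,"z":3,"rx":0,"ry":0,"rz":0,"jaw":3},
    {"x":1.5,"y":-0.1,"z":3,"rx":0,"ry":0,"rz":0,"jaw":3},
    {"x":1.4,"y":-0.1,"z":3,"rx":0,"ry":0,"rz":0,"jaw":3},
    {"x":0,"y":0,"z":0,"rx":0,"ry":0,"rz":0,"jaw":3},
  ],
)

```text
clock: 20.25
tool_pos: [0.5201, -0.0169, 0.077]
eef_rot: [0.998, -0.068, -0.002, -0.0]
contact_force: [-0.7, 0.8, 0.9]
opening: 0.338
finger_force: 0.0
```

```bash
python3 - <<'E'
from h import *
plan([(.5205,-.0155,.0135,-7.9,5)])
E
```

```text
now [ 0.5201 -0.0169  0.077 ] yaw -7.85 t 20.25 tilt [-0.0035  0.0011]
[np.float64(0.0), np.float64(-0.03), np.float64(1.27), np.float64(0.0)]
[np.float64(0.0), np.float64(-0.03), np.float64(1.27), np.float64(0.0)]
[np.float64(0.0), np.float64(-0.03), np.float64(1.27), np.float64(0.0)]
[np.float64(0.0), np.float64(-0.03), np.float64(1.27), np.float64(0.0)]
[np.float64(0.0), np.float64(-0.03), np.float64(1.27), np.float64(0.0)]
-- at 0.5205 -0.0155 0.0135 -7.9
```

send_rows(
  motion=[
    {"x":0,"y":-0.1,"z":1.3,"rx":0,"ry":0.003,"rz":0,"jaw":3},
    {"x":0,"y":0,"z":1.4,"rx":0,"ry":0,"rz":0,"jaw":3},
    {"x":0,"y":0,"z":1.4,"rx":0,"ry":0,"rz":0,"jaw":3},
    {"x":0,"y":0,"z":1.2,"rx":0,"ry":0,"rz":0,"jaw":3},
    {"x":0,"y":0,"z":0.8,"rx":0,"ry":0,"rz":0,"jaw":3},
  ],
)

```text
clock: 20.75
tool_pos: [0.5207, -0.0161, 0.0193]
eef_rot: [0.998, -0.069, 0.002, -0.0]
contact_force: [0.2, 0.0, -0.2]
opening: 0.337
finger_force: 0.0
```

send_rows(
  motion=[
    {"x":0,"y":0,"z":0,"rx":0,"ry":0,"rz":0,"jaw":2.5},
    {"x":0,"y":0,"z":0,"rx":0,"ry":0,"rz":0,"jaw":2},
    {"x":0,"y":0,"z":0,"rx":0,"ry":0,"rz":0,"jaw":2},
    {"x":0,"y":0,"z":0,"rx":0,"ry":0,"rz":0,"jaw":2},
    {"x":0,"y":0,"z":0,"rx":0,"ry":0,"rz":0,"jaw":2},
  ],
  grip_force=20,
)

```text
clock: 21.25
tool_pos: [0.5211, -0.0163, 0.0194]
eef_rot: [0.998, -0.069, 0.002, -0.0]
contact_force: [-0.0, -0.9, 0.5]
opening: 0.225
finger_force: 0.0
```

```bash
python3 - <<'E'
from h import *
plan([(.5205,-.0155,.0135,-7.9,1)])
E
```

```text
now [ 0.5211 -0.0163  0.0194] yaw -7.89 t 21.25 tilt [0.0042 0.0007]
[np.float64(-0.07), np.float64(-0.08), np.float64(0.59), np.float64(0.0)]
-- at 0.5205 -0.0155 0.0135 -7.9
```

send_rows(
  motion=[
    {"x":0,"y":0,"z":0.3,"rx":0,"ry":-0.004,"rz":0,"jaw":2},
    {"x":0,"y":0,"z":0.3,"rx":0,"ry":0,"rz":0,"jaw":2},
    {"x":0,"y":0,"z":0,"rx":0,"ry":0,"rz":0,"jaw":2},
    {"x":0,"y":0,"z":0,"rx":0,"ry":0,"rz":0,"jaw":1.0},
    {"x":0,"y":0,"z":0,"rx":0,"ry":0,"rz":0,"jaw":0.5},
  ],
)

```text
clock: 21.75
tool_pos: [0.5208, -0.0163, 0.013]
eef_rot: [0.998, -0.069, -0.0, -0.001]
contact_force: [0.5, 0.1, -0.3]
opening: 0.072
finger_force: 0.0
```

send_rows(
  motion=[
    {"x":0,"y":0,"z":0,"rx":0,"ry":0,"rz":0,"jaw":0.5},
    {"x":0,"y":0,"z":0,"rx":0,"ry":0,"rz":0,"jaw":0.5},
    {"x":0,"y":0,"z":0,"rx":0,"ry":0,"rz":0,"jaw":0.5},
    {"x":0,"y":0,"z":0,"rx":0,"ry":0,"rz":0,"jaw":0.5},
    {"x":0,"y":0,"z":0,"rx":0,"ry":0,"rz":0,"jaw":0.5},
  ],
)

```text
clock: 22.25
tool_pos: [0.5208, -0.0163, 0.0131]
eef_rot: [0.998, -0.069, -0.0, -0.001]
contact_force: [-0.7, 0.4, -0.9]
opening: 0.055
finger_force: 0.0
```

```bash
python3 - <<'E'
from h import *
plan([])
w=load("wcase")
h=cv2.cvtColor(w["img"],cv2.COLOR_RGB2HSV)
m=(((h[...,0]<10)|(h[...,0]>172))&(h[...,1]>120)&(h[...,2]>40)).astype(np.uint8)
m[:,:255]=0;m[:,282:]=0;m[:130]=0;m[190:]=0
v=np.argwhere(m);rows=np.unique(v[:,0]);mid=[(v[v[:,0]==r,1].mean(),r) for r in rows]
print([(int(r),int((v[:,0]==r).sum())) for r in rows])
for e in (mid[0],mid[-1],np.mean(mid,0)): print(np.round(e,1),onz(w,[e],.014).round(4))
P=onz(w,mid,.014);c=np.polyfit(P[:,0],P[:,1],1);print("yaw",np.degrees(np.arctan(c[0])))
# case rim outline corners: grey mask
g=w["img"].astype(int).sum(2);S=1.28
f=lambda *p:[(u*S,v_*S) for u,v_ in p]
Q=onz(w,f((137,153),(228,153),(230,96),(136,97)),.028);print(Q.round(4),Q.mean(0)); e=Q[0]-Q[1];print(np.degrees(np.arctan2(-e[0],e[1])))
E
```

```text
now [ 0.5208 -0.0163  0.0131] yaw -7.89 t 22.25 tilt [-0.0003  0.0012]
[(140, 12), (141, 12), (142, 12), (143, 12), (144, 12), (145, 12), (146, 12), (147, 12), (148, 12), (149, 12), (150, 12), (151, 12), (152, 12), (153, 12), (154, 12), (155, 12), (156, 11), (157, 11), (158, 11), (159, 11), (160, 11), (161, 11), (162, 11), (163, 11), (164, 11), (165, 11), (166, 11), (167, 11), (168, 11), (169, 11), (170, 11), (171, 11), (172, 11), (173, 11), (174, 11), (175, 11), (176, 11), (177, 11), (178, 11), (179, 11), (180, 11)]
[267.5 140. ] [[ 0.43   -0.3457  0.014 ]]
[267. 180.] [[ 0.3712 -0.3522  0.014 ]]
[267.2 160. ] [[ 0.4012 -0.3488  0.014 ]]
yaw 6.083000432380039
[[ 0.3362 -0.2206  0.028 ]
 [ 0.3551 -0.3903  0.028 ]
 [ 0.4586 -0.3783  0.028 ]
 [ 0.4389 -0.2159  0.028 ]] [ 0.39720925 -0.30127149  0.028     ]
6.3475243052646775
```

The fingers shut without holding anything, so I need to look.

```bash
python3 - <<'E'
from h import *
w=take("wrist","wmiss");t=take("side","side5")
X=np.zeros((384,800,3),np.uint8);X[:,:512]=w["img"];X[:216,512:]=cv2.resize(t["img"][160:240,200:306],(288,216));cv2.imwrite("pics/w6.png",X[:,:,::-1])
E
```

```text
(no output)
```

View pics/w6.png

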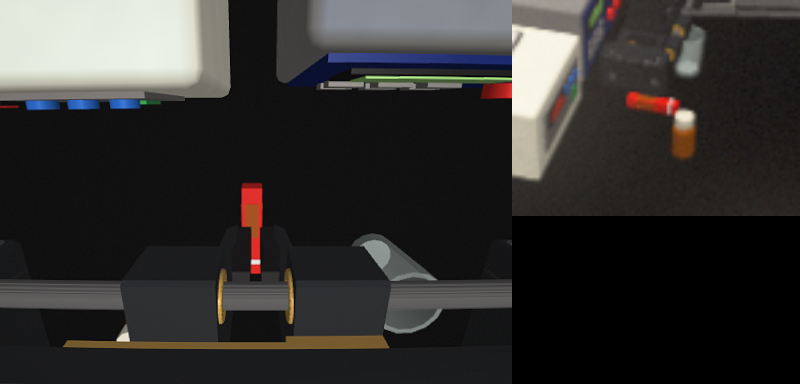

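The wrist view shows the closed fingers at (255,225–280) with the filter (252,183–273) seen behind them and through the slot. That suggests the tips shut above the filter. I'll check numerically.

```bash
python3 - <<'E'
from h import *
w=load("wmiss");t=load("side5");s=get_state();M=R.from_quat(s["eef_rot"]).as_matrix();p=s["tool_pos"];print(p)
for d in(.011,0,-.008,-.02): print("tool z",d,"wrist",proj(w,p+d*M[:,2]+.009*M[:,0])[0].round(1),"side",proj(t,p+d*M[:,2])[0].round(1))
c=np.array([.5205,-.0155,.00625]);u=np.array([.9905,-.1374,0])
for n,q in(("near",c-.029*u),("mid",c),("far",c+.029*u)): print(n,"wrist top",proj(w,q+[0,0,.00625])[0].round(1),"side",proj(t,q)[0].round(1))
h=cv2.cvtColor(t["img"],cv2.COLOR_RGB2HSV)
for r in range(188,206): print(r,''.join('R' if (a<10 or a>172) and b>120 and v>80 else 'o' if a<25 and b>100 and v>60 else '.' if v<60 else '+' for a,b,v in h[r,235:275]))
m=(((h[...,0]<12)|(h[...,0]>172))&(h[...,1]>120)&(h[...,2]>80));v=np.argwhere(m[188:206,238:268])+[188,238];print(len(v),v.mean(0))
hw=cv2.cvtColor(w["img"],cv2.COLOR_RGB2HSV)
for r in range(178,292,5): print(r,''.join('R' if (a<10 or a>172) and b>120 and v>80 else 'o' if a<25 and b>100 and v>60 else 'k' if v<28 else '.' if v<60 else '+' for a,b,v in hw[r,215:300]))
E
```

```text
[ 0.52086883 -0.0163058   0.01309116]
tool z 0.011 wrist [253.3 211.6] side [252.  199.1]
tool z 0 wrist [253.2 218.2] side [252.  196.3]
tool z -0.008 wrist [253.1 223.6] side [252.  194.2]
tool z -0.02 wrist [253.  232.6] side [252.1 191.1]
near wrist top [252.2 272.5] side [261.2 199.8]
mid wrist top [252. 232.] side [252.1 198.2]
far wrist top [251.8 187.2] side [243.  196.6]
188 ++++.......................+++++........
189 ++++............++......................
190 ................+++.....................
191 ................+++.....................
192 ........................................
193 ........................................
194 ........RRRRR+..........................
195 .......RRRRRoooooo......................
196 .......RRRRRRooooRRRRRR++...............
197 .......RRRRRRRRRRRRRRRR+RRR.............
198 .......RRRRRRRRRRRRRRRooRRR.............
199 .......RRRRRRooooRRRRR+RRRR.............
200 ........+ooRRRRRRRRRRR+oRR++++..........
201 ...............ooRRRRR+RR+++++++........
202 ....................oo+oR++++++++.......
203 ........................+++++++++.....
[... 1494 characters left out ...]
.kkkkkkkkkkkkkkkkkkk.RRRRRRRRR.kkkkkkkkkkkkkkkkkkk.......kkk..........
258 .......kk.......kkkkkkkkkkkkkkkkkkk.RRRRRRRRR.kkkkkkkkkkkkkkkkkkk.......kkkk.........
263 .....kkkkk.......kkkkkkkkkkkkkkkkkk+++++++++++kkkkkkkkkkkkkkkkkk........kkkkkk.......
268 ....kk.o.........kkkkkkkkkkkkkkkkkkRRRRRRRRRRRkkkkkkkkkkkkkkkkkkk........o..kk.......
273 ...k.ooooooo.......................oRRRRRRRRRR...................k..k.oooooo.kk......
278 kkkkoooooooo....k..................kkkkkkkkkkk...................k...oooooooo.kkk....
283 .kkoooooo...............................................................+oooookk.....
288 .kkooooo+++++++++++++++++++++++++++++++++++++++++++++++++++++++++++++++++ooooookk....
```

The fingertip front edge shows at row 226, where the stated tip should show at row 211, and the side view shows the filter unobstructed. So the real tips stand about 2 cm higher than the text says. I'll open and go down step by step, watching the force.

send_rows(
  motion=[
    {"x":0,"y":0,"z":-0.2,"rx":0,"ry":0,"rz":0,"jaw":2.6},
    {"x":0,"y":0,"z":0,"rx":0,"ry":0,"rz":0,"jaw":2.6},
    {"x":0,"y":0,"z":0,"rx":0,"ry":0,"rz":0,"jaw":2.6},
    {"x":0,"y":0,"z":0.4,"rx":0,"ry":0,"rz":0,"jaw":2.6},
    {"x":0,"y":0,"z":0.3,"rx":0,"ry":0,"rz":0,"jaw":2.6},
  ],
)

```text
clock: 22.85
tool_pos: [0.5208, -0.0163, 0.0078]
eef_rot: [0.998, -0.069, -0.0, -0.001]
contact_force: [-0.5, 0.9, 0.1]
opening: 0.296
finger_force: 0.0
```

send_rows(
  motion=[
    {"x":0,"y":0,"z":0.2,"rx":0,"ry":0,"rz":0,"jaw":2.6},
    {"x":0,"y":0,"z":0.2,"rx":0,"ry":0,"rz":0,"jaw":2.6},
    {"x":0,"y":0,"z":0,"rx":0,"ry":0,"rz":0,"jaw":2.6},
    {"x":0,"y":0,"z":0,"rx":0,"ry":0,"rz":0,"jaw":2.6},
    {"x":0,"y":0,"z":0,"rx":0,"ry":0,"rz":0,"jaw":2.6},
  ],
)

```text
clock: 23.35
tool_pos: [0.5209, -0.0163, 0.0041]
eef_rot: [0.998, -0.069, -0.0, -0.001]
contact_force: [-1.0, -0.1, -0.0]
opening: 0.291
finger_force: 0.0
```

```bash
python3 - <<'E'
from h import *
plan([]);s=get_state();print(s["contact_force"],s["opening"]*88)
t=take("side","side6");h=cv2.cvtColor(t["img"],cv2.COLOR_RGB2HSV)
for r in range(184,204): print(r,''.join('R' if (a<10 or a>172) and b>120 and v>80 else 'o' if a<25 and b>100 and v>60 else '%x'%min(15,v//5) for a,b,v in h[r,235:275]))
E
```

```text
now [ 0.5209 -0.0163  0.0041] yaw -7.89 t 23.35 tilt [-0.0002  0.0013]
[-1.0428935  -0.1466005  -0.01625504] 25.567016196362918
184 ccbcfefedbccddccdeffcceob8ffffffffb76675
185 bccbbbccbbddeffedefdcbdoc9ffffffffb75566
186 bccbbabaabbbbcccddfdcaccadffffffffa67666
187 cbbbbabaaaa9a99bbccbaaa98afffffffc776656
188 bcbababbaaabaa9a99aa988787acdefda7766665
189 cfdbaaacaaaaaaaa9999a9777677888767677675
190 cffcbbabaababaaaa99aa9877676777776666666
191 cddcaaabaaaaaaaaaaa999887876776765767666
192 bbbbbbbabbaaaaaaefea99877776777767755576
193 bbbbbbcababb9aaadffb99887776676666575655
194 aaab9abbbaaa9aaaacca99987767767666676575
195 aaaa999RRRRca9a99a99a9878676667767665656
196 aa99999RRRRRbaaa9899aRRff967676667667566
197 9999999RRRRRca9999oRRRRfRRR7676676765666
198 9999999RRRRRb99a99oRRRooRRR7677666565765
199 9998989RRRRRRocbaaRRRRfRRRR8777767665666
200 a999999abooRoooRRRRRRRfRRRffff9767666666
201 a9988998798889aoooRRRRfRRfffffff96767766
202 89989899989888887899oofRRffffffff6656566
203 a99998899888887886777777effffffff7667766
```

send_rows(
  motion=[
    {"x":0,"y":0,"z":0.2,"rx":0,"ry":0,"rz":0,"jaw":2.6},
    {"x":0,"y":0,"z":0.1,"rx":0,"ry":0,"rz":0,"jaw":2.6},
    {"x":0,"y":0,"z":0,"rx":0,"ry":0,"rz":0,"jaw":2.6},
    {"x":0,"y":0,"z":0,"rx":0,"ry":0,"rz":0,"jaw":2.6},
    {"x":0,"y":0,"z":0,"rx":0,"ry":0,"rz":0,"jaw":2.6},
  ],
)

```text
clock: 23.9
tool_pos: [0.5209, -0.0163, 0.0011]
eef_rot: [0.998, -0.069, -0.0, -0.001]
contact_force: [0.7, 0.1, 0.4]
opening: 0.292
finger_force: 0.0
```

```bash
python3 - <<'E'
from h import *
plan([]);s=get_state();print(s["contact_force"],s["opening"]*88);M=R.from_quat(s["eef_rot"]).as_matrix();p=s["tool_pos"]
t=take("side","side7");h=cv2.cvtColor(t["img"],cv2.COLOR_RGB2HSV)
for z in (0,.004,.008,.012): print(z,proj(t,[p[0],p[1]+.013,z])[0].round(1),proj(t,[p[0],p[1]+.03,z])[0].round(1))
for r in range(194,206): print(r,''.join('R' if (a<10 or a>172) and b>120 and v>80 else 'o' if a<25 and b>100 and v>60 else '%x'%min(15,v//5) for a,b,v in h[r,235:275]))
E
```

```text
now [ 0.5209 -0.0163  0.0011] yaw -7.88 t 23.9 tilt [-0.0003  0.0013]
[0.73113475 0.10564987 0.39429479] 25.686705580576174
0 [251.4 202.2] [250.8 205.7]
0.004 [251.5 201.2] [250.8 204.7]
0.008 [251.5 200.2] [250.8 203.7]
0.012 [251.5 199.2] [250.8 202.6]
194 baabbbaaaba9aaaadfeaaa887766757677666666
195 aaaab9bbabbaaaaabdb998876777776776666667
196 a9999aaRRRRRaaaa9aaa9oRffa78677567677664
197 9899989RRRRRbaa999a9aRRfRRR6667766675565
198 aa9a999RRRRRbaa9aacRRRooRRR8776776767766
199 99aa998RRRRRo9aaaadRRRfRRRR8767776766666
200 9999998acoRRb899aaRRRRfoRRffffa666666656
201 999989989889988888oRRRfRRfffffff87667666
202 9a899999989888877889oRfoRffffffff6566677
203 998889898878888877778776effffffff5656766
204 89a999988888888887887878effffffff7667766
205 999998898888887877877777efffffffd7667666
```

send_rows(
  motion=[
    {"x":0,"y":0,"z":0.1,"rx":0,"ry":0,"rz":0,"jaw":2.6},
    {"x":0,"y":0,"z":0.1,"rx":0,"ry":0,"rz":0,"jaw":2.6},
    {"x":0,"y":0,"z":0.1,"rx":0,"ry":0,"rz":0,"jaw":2.6},
    {"x":0,"y":0,"z":0,"rx":0,"ry":0,"rz":0,"jaw":2.6},
    {"x":0,"y":0,"z":0,"rx":0,"ry":0,"rz":0,"jaw":2.6},
  ],
)

```text
clock: 24.45
tool_pos: [0.5208, -0.0163, -0.002]
eef_rot: [0.998, -0.069, -0.0, -0.001]
contact_force: [-0.2, 1.3, -0.2]
opening: 0.296
finger_force: 0.0
```

send_rows(
  motion=[
    {"x":0,"y":0,"z":0,"rx":0,"ry":0,"rz":0,"jaw":1.6},
    {"x":0,"y":0,"z":0,"rx":0,"ry":0,"rz":0,"jaw":1},
    {"x":0,"y":0,"z":0,"rx":0,"ry":0,"rz":0,"jaw":0.5},
    {"x":0,"y":0,"z":0,"rx":0,"ry":0,"rz":0,"jaw":0.5},
    {"x":0,"y":0,"z":0,"rx":0,"ry":0,"rz":0,"jaw":0.5},
  ],
  grip_force=20,
)

```text
clock: 24.95
tool_pos: [0.5209, -0.0162, -0.0019]
eef_rot: [0.998, -0.069, -0.0, -0.001]
contact_force: [1.6, 0.4, 0.5]
opening: 0.138
finger_force: 20.0
```

```bash
python3 - <<'E'
from h import *
s=get_state();print(s["contact_force"],s["opening"]*88);plan([(.5209,-.0163,.13,-7.9,5),(.401,-.349,.13,6.1,12)])
E
```

```text
[1.6125686  0.35312007 0.47843268] 12.130508842405868
now [ 0.5209 -0.0162 -0.0019] yaw -7.88 t 24.95 tilt [-0.0001  0.0013]
[np.float64(-0.0), np.float64(0.0), np.float64(-2.64), np.float64(0.0)]
[np.float64(-0.0), np.float64(0.0), np.float64(-2.64), np.float64(0.0)]
[np.float64(-0.0), np.float64(0.0), np.float64(-2.64), np.float64(0.0)]
[np.float64(-0.0), np.float64(0.0), np.float64(-2.64), np.float64(0.0)]
[np.float64(-0.0), np.float64(0.0), np.float64(-2.64), np.float64(0.0)]
-- at 0.5209 -0.0163 0.13 -7.9
[np.float64(-0.61), np.float64(2.88), np.float64(-0.0), np.float64(-0.02)]
[np.float64(-0.67), np.float64(2.87), np.float64(-0.0), np.float64(-0.02)]
[np.float64(-0.73), np.float64(2.86), np.float64(-0.0), np.float64(-0.02)]
[np.float64(-0.78), np.float64(2.84), np.float64(-0.0), np.float64(-0.02)]
[np.float64(-0.84), np.float64(2.82), np.float64(-0.0), np.float64(-0.02)]
[np.float64(-0.9), np.float64(2.81), np.float64(-0.0), np.float64(-0.02)]
[np.float64(-0.96), np.float64(2.79), np.float64(-0.0), np.float64(-0.02)]
[np.float64(-1.01), np.float64(2.77), np.float64(-0.0), np.float64(-0.02)]
[np.float64(-1.07), np.float64(2.75), np.float64(-0.0), np.float64(-0.02)]
[np.float64(-1.12), np.float64(2.72), np.float64(-0.0), np.float64(-0.02)]
[np.float64(-1.18), np.float64(2.7), np.float64(-0.0), np.float64(-0.02)]
[np.float64(-1.23), np.float64(2.68), np.float64(-0.0), np.float64(-0.02)]
-- at 0.401 -0.349 0.13 6.1
```

send_rows(
  motion=[
    {"x":0,"y":0,"z":-1,"rx":0,"ry":0,"rz":0,"jaw":0.5},
    {"x":0,"y":0,"z":-3,"rx":0,"ry":0,"rz":0,"jaw":0.5},
    {"x":0,"y":0,"z":-4,"rx":0,"ry":0,"rz":0,"jaw":0.5},
    {"x":0,"y":0,"z":-4,"rx":0,"ry":0,"rz":0,"jaw":0.5},
    {"x":0,"y":0,"z":-3.2,"rx":0,"ry":0,"rz":0,"jaw":0.5},
  ],
)

```text
clock: 25.45
tool_pos: [0.521, -0.0167, 0.1528]
eef_rot: [0.998, -0.069, 0.001, -0.001]
contact_force: [0.5, 0.2, -0.8]
opening: 0.138
finger_force: 20.0
```

```bash
python3 - <<'E'
from h import *
plan([(.35,-.335,.15,6.1,10)])
E
```

```text
now [ 0.521  -0.0167  0.1528] yaw -7.89 t 25.45 tilt [0.0013 0.001 ]
[np.float64(-1.26), np.float64(3.39), np.float64(0.03), np.float64(-0.02)]
[np.float64(-1.34), np.float64(3.36), np.float64(0.03), np.float64(-0.02)]
[np.float64(-1.42), np.float64(3.32), np.float64(0.03), np.float64(-0.02)]
[np.float64(-1.5), np.float64(3.29), np.float64(0.03), np.float64(-0.02)]
[np.float64(-1.58), np.float64(3.25), np.float64(0.03), np.float64(-0.02)]
[np.float64(-1.66), np.float64(3.21), np.float64(0.03), np.float64(-0.02)]
[np.float64(-1.74), np.float64(3.17), np.float64(0.03), np.float64(-0.02)]
[np.float64(-1.81), np.float64(3.12), np.float64(0.03), np.float64(-0.02)]
[np.float64(-1.89), np.float64(3.08), np.float64(0.03), np.float64(-0.02)]
[np.float64(-1.96), np.float64(3.03), np.float64(0.03), np.float64(-0.02)]
-- at 0.35 -0.335 0.15 6.1
```

send_rows(
  motion=[
    {"x":-1.2,"y":3.2,"z":0,"rx":0,"ry":0,"rz":-0.024,"jaw":0.5},
    {"x":-1.3,"y":3.4,"z":0,"rx":0,"ry":0,"rz":-0.024,"jaw":0.5},
    {"x":-1.4,"y":3.3,"z":0,"rx":0,"ry":0,"rz":-0.024,"jaw":0.5},
    {"x":-1.5,"y":3.3,"z":0,"rx":0,"ry":0,"rz":-0.024,"jaw":0.5},
    {"x":-1.6,"y":3.2,"z":0,"rx":0,"ry":0,"rz":-0.024,"jaw":0.5},
  ],
)

```text
clock: 25.95
tool_pos: [0.4355, -0.1751, 0.1506]
eef_rot: [1.0, -0.008, -0.0, -0.0]
contact_force: [0.0, -0.3, -0.5]
opening: 0.134
finger_force: 20.0
```

send_rows(
  motion=[
    {"x":-1.7,"y":3.2,"z":0,"rx":0,"ry":0,"rz":-0.024,"jaw":0.5},
    {"x":-1.7,"y":3.2,"z":0,"rx":0,"ry":0,"rz":-0.024,"jaw":0.5},
    {"x":-1.8,"y":3.1,"z":0,"rx":0,"ry":0,"rz":-0.024,"jaw":0.5},
    {"x":-1.9,"y":3.1,"z":0,"rx":0,"ry":0,"rz":-0.024,"jaw":0.5},
    {"x":-2.0,"y":3.1,"z":0,"rx":0,"ry":0,"rz":-0.024,"jaw":0.5},
  ],
)

```text
clock: 26.45
tool_pos: [0.3491, -0.3348, 0.1504]
eef_rot: [0.999, 0.052, -0.0, -0.0]
contact_force: [0.2, 0.0, -0.0]
opening: 0.133
finger_force: 20.0
```

send_rows(
  motion=[
    {"x":0,"y":0,"z":0,"rx":0,"ry":0,"rz":0,"jaw":0.5},
    {"x":0,"y":0,"z":0,"rx":0,"ry":0,"rz":0,"jaw":0.5},
    {"x":0,"y":0,"z":0,"rx":0,"ry":0,"rz":0,"jaw":0.5},
    {"x":0,"y":0,"z":0,"rx":0,"ry":0,"rz":0,"jaw":0.5},
    {"x":0,"y":0,"z":0,"rx":0,"ry":0,"rz":0,"jaw":0.5},
  ],
)

```text
clock: 26.95
tool_pos: [0.3511, -0.3324, 0.1499]
eef_rot: [0.999, 0.052, 0.0, -0.001]
contact_force: [-0.6, -0.3, -0.6]
opening: 0.135
finger_force: 20.0
```

```bash
python3 - <<'E'
from h import *
plan([])
w=take("wrist","wrec")
h=cv2.cvtColor(w["img"],cv2.COLOR_RGB2HSV)
m=(((h[...,0]<10)|(h[...,0]>172))&(h[...,1]>120)&(h[...,2]>40)).astype(np.uint8)
n,l,st,c=cv2.connectedComponentsWithStats(m)
s=get_state();M=R.from_quat(s["eef_rot"]).as_matrix();p=s["tool_pos"]
for i in range(1,n):
  if st[i,4]>80:
    pts=np.argwhere(l==i)[:,::-1].astype(np.float32);q=onz(w,[pts.mean(0)],.014)
    rows=np.unique(pts[:,1]);mid=[(pts[pts[:,1]==r,0].mean(),r) for r in rows];P=onz(w,mid,.014);k=np.polyfit(P[:,0],P[:,1],1)
    print(st[i],q.round(4),P[0].round(4),P[-1].round(4),"yaw",np.degrees(np.arctan(k[0])).round(2), [int((pts[:,1]==r).sum()) for r in rows[::4]])
# held filter: predicted box ends in image
fc=p-M[:,2]*(.0063+.0019); print("pred filter far top end px",proj(w,fc+.029*M[:,0]-.00625*M[:,2]),"near",proj(w,fc-.029*M[:,0]-.00625*M[:,2]))
for r in range(150,290,6): print(r,''.join('R' if (a<10 or a>172) and b>120 and v>40 else 'o' if a<25 and b>100 and v>60 else '.' for a,b,v in h[r,215:300]))
E
```

```text
now [ 0.3511 -0.3324  0.1499] yaw 6.01 t 26.95 tilt [-0.0001  0.0015]
[267 102  17  59 957] [[ 0.4023 -0.3485  0.014 ]] [ 0.4307 -0.3456  0.014 ] [ 0.372  -0.3519  0.014 ] yaw 5.95 [16, 16, 16, 17, 17, 16, 17, 16, 16, 16, 16, 16, 16, 16, 16]
[ 243  189   25   84 1440] [[ 0.289  -0.3394  0.014 ]] [ 0.3377 -0.3346  0.014 ] [ 0.2333 -0.3449  0.014 ] yaw 6.07 [21, 23, 25, 24, 24, 24, 24, 9, 8, 9, 9, 9, 9, 9, 9, 9, 23, 23, 23, 23, 23]
pred filter far top end px [[253.5618685  193.93088187]] near [[253.74558979 285.86881195]]
150 ....................................................RRRRRRRRRRRRRRRR.................
156 ....................................................RRRRRRRRRRRRRRRR.................
162 .....................................................................................
168 .....................................................................................
174 .....................................................................................
180 .....................................................................................
186 ..............................
[... 885 characters left out ...]
..............RRRRRooooooooooooooRRRR.................................
252 .............................RRRRRRRRRRRRRRRRRRRRRRR.................................
258 .............................RRRRRRRRRRRRRRRRRRRRRRR.................................
264 .............................RRRRRRRRRRRRRRRRRRRRRRR.................................
270 .............................RRRRRRRRRRRRRRRRRRRRRRR..............................ooo
276 o................................................................................oooo
282 .....................................................................................
288 .....................................................................................
```

```bash
python3 - <<'E'
from h import *
plan([(.4014,-.3488,.06,6.0,5)])
E
```

```text
now [ 0.351  -0.3326  0.1498] yaw 5.99 t 27.0 tilt [-0.0002  0.0014]
[np.float64(0.97), np.float64(0.43), np.float64(1.8), np.float64(-0.0)]
[np.float64(0.97), np.float64(0.43), np.float64(1.8), np.float64(-0.0)]
[np.float64(0.97), np.float64(0.43), np.float64(1.8), np.float64(-0.0)]
[np.float64(0.97), np.float64(0.43), np.float64(1.8), np.float64(-0.0)]
[np.float64(0.97), np.float64(0.43), np.float64(1.8), np.float64(-0.0)]
-- at 0.4014 -0.3488 0.06 6.0
```

send_rows(
  motion=[
    {"x":1.2,"y":0.5,"z":0,"rx":0,"ry":0,"rz":0,"jaw":0.5},
    {"x":1.8,"y":0.8,"z":0,"rx":0,"ry":0,"rz":0,"jaw":0.5},
    {"x":1.8,"y":0.8,"z":2,"rx":0,"ry":0,"rz":0,"jaw":0.5},
    {"x":0,"y":0,"z":4,"rx":0,"ry":0,"rz":0,"jaw":0.5},
    {"x":0,"y":0,"z":3,"rx":0,"ry":0,"rz":0,"jaw":0.5},
  ],
)

```text
clock: 27.5
tool_pos: [0.4011, -0.3489, 0.0583]
eef_rot: [0.999, 0.052, 0.0, -0.001]
contact_force: [-0.5, -0.3, -0.3]
opening: 0.133
finger_force: 20.0
```

send_rows(
  motion=[
    {"x":0,"y":0,"z":0,"rx":0,"ry":0,"rz":0,"jaw":0.5},
    {"x":0,"y":0,"z":0,"rx":0,"ry":0,"rz":0,"jaw":0.5},
    {"x":0,"y":0,"z":0,"rx":0,"ry":0,"rz":0,"jaw":0.5},
    {"x":0,"y":0,"z":0,"rx":0,"ry":0,"rz":0,"jaw":0.5},
    {"x":0,"y":0,"z":0,"rx":0,"ry":0,"rz":0,"jaw":0.5},
  ],
)

```text
clock: 28.0
tool_pos: [0.4007, -0.3499, 0.0609]
eef_rot: [0.999, 0.051, 0.001, 0.0]
contact_force: [0.5, -0.4, -0.6]
opening: 0.14
finger_force: 20.0
```

```bash
python3 - <<'E'
from h import *
plan([(.4014,-.3488,.03,6.0,1)])
E
```

```text
now [ 0.4007 -0.3499  0.0609] yaw 5.85 t 28.0 tilt [ 0.0015 -0.0001]
[np.float64(0.08), np.float64(-0.11), np.float64(3.09), np.float64(-0.0)]
-- at 0.4014 -0.3488 0.03 6.0
```

send_rows(
  motion=[
    {"x":0.1,"y":-0.1,"z":1,"rx":0,"ry":-0.001,"rz":-0.002,"jaw":0.5},
    {"x":0,"y":0,"z":1.2,"rx":0,"ry":0,"rz":0,"jaw":0.5},
    {"x":0,"y":0,"z":0.9,"rx":0,"ry":0,"rz":0,"jaw":0.5},
    {"x":0,"y":0,"z":0,"rx":0,"ry":0,"rz":0,"jaw":0.5},
    {"x":0,"y":0,"z":0,"rx":0,"ry":0,"rz":0,"jaw":0.5},
  ],
)

```text
clock: 28.5
tool_pos: [0.4007, -0.348, 0.0281]
eef_rot: [0.999, 0.052, -0.001, -0.001]
contact_force: [0.2, 0.2, -0.1]
opening: 0.134
finger_force: 20.0
```

```bash
python3 - <<'E'
from h import *
plan([(.4014,-.3488,.0125,6.0,1)])
E
```

```text
now [ 0.4007 -0.348   0.0281] yaw 5.99 t 28.5 tilt [-0.0024  0.0018]
[np.float64(0.06), np.float64(0.09), np.float64(1.56), np.float64(-0.0)]
-- at 0.4014 -0.3488 0.0125 6.0
```

send_rows(
  motion=[
    {"x":0,"y":0.1,"z":0.4,"rx":-0.001,"ry":0.002,"rz":0,"jaw":0.5},
    {"x":0,"y":0,"z":0.4,"rx":0,"ry":0,"rz":0,"jaw":0.5},
    {"x":0,"y":0,"z":0.3,"rx":0,"ry":0,"rz":0,"jaw":0.5},
    {"x":0,"y":0,"z":0,"rx":0,"ry":0,"rz":0,"jaw":0.5},
    {"x":0,"y":0,"z":0,"rx":0,"ry":0,"rz":0,"jaw":0.5},
  ],
)

```text
clock: 29.0
tool_pos: [0.4012, -0.3492, 0.0177]
eef_rot: [0.999, 0.052, 0.0, -0.0]
contact_force: [0.5, 0.9, 0.3]
opening: 0.135
finger_force: 20.0
```

```bash
python3 - <<'E'
from h import *
plan([(.4014,-.3488,.0125,6.0,1)]);print(get_state()["contact_force"],get_state()["moment"])
E
```

```text
now [ 0.4012 -0.3492  0.0177] yaw 5.99 t 29.0 tilt [0.0007 0.0004]
[np.float64(0.03), np.float64(-0.04), np.float64(0.52), np.float64(-0.0)]
-- at 0.4014 -0.3488 0.0125 6.0
[0.49819808 0.89293362 0.32297173] [ 0.02916775 -0.04356132 -0.00966876]
```

send_rows(
  motion=[
    {"x":0,"y":0,"z":0.2,"rx":0,"ry":0,"rz":0,"jaw":0.5},
    {"x":0,"y":0,"z":0.2,"rx":0,"ry":0,"rz":0,"jaw":0.5},
    {"x":0,"y":0,"z":0.1,"rx":0,"ry":0,"rz":0,"jaw":0.5},
    {"x":0,"y":0,"z":0,"rx":0,"ry":0,"rz":0,"jaw":0.5},
    {"x":0,"y":0,"z":0,"rx":0,"ry":0,"rz":0,"jaw":0.5},
  ],
)

```text
clock: 29.5
tool_pos: [0.4011, -0.3492, 0.0127]
eef_rot: [0.999, 0.052, 0.0, -0.0]
contact_force: [-0.8, 0.6, -0.6]
opening: 0.133
finger_force: 20.0
```

send_rows(
  motion=[
    {"x":0,"y":0,"z":0.05,"rx":0,"ry":0,"rz":0,"jaw":0.5},
    {"x":0,"y":0,"z":0.05,"rx":0,"ry":0,"rz":0,"jaw":0.5},
    {"x":0,"y":0,"z":0,"rx":0,"ry":0,"rz":0,"jaw":0.5},
    {"x":0,"y":0,"z":0,"rx":0,"ry":0,"rz":0,"jaw":0.5},
    {"x":0,"y":0,"z":0,"rx":0,"ry":0,"rz":0,"jaw":0.5},
  ],
)

```text
clock: 30.0
tool_pos: [0.4012, -0.3493, 0.0121]
eef_rot: [0.999, 0.052, 0.0, 0.0]
contact_force: [-1.0, 0.7, 5.4]
opening: 0.139
finger_force: 20.0
```

send_rows(
  motion=[
    {"x":0,"y":0,"z":0,"rx":0,"ry":0,"rz":0,"jaw":1.6},
    {"x":0,"y":0,"z":0,"rx":0,"ry":0,"rz":0,"jaw":2},
    {"x":0,"y":0,"z":0,"rx":0,"ry":0,"rz":0,"jaw":2.2},
    {"x":0,"y":0,"z":0,"rx":0,"ry":0,"rz":0,"jaw":2.2},
    {"x":0,"y":0,"z":-0.5,"rx":0,"ry":0,"rz":0,"jaw":2.2},
  ],
)

```text
clock: 30.5
tool_pos: [0.4008, -0.3489, 0.0163]
eef_rot: [0.999, 0.052, -0.0, -0.001]
contact_force: [-0.2, 1.2, 0.2]
opening: 0.248
finger_force: 0.0
```

send_rows(
  motion=[
    {"x":0,"y":0,"z":-1.5,"rx":0,"ry":0,"rz":0,"jaw":2.2},
    {"x":0,"y":0,"z":-2.5,"rx":0,"ry":0,"rz":0,"jaw":2.2},
    {"x":0,"y":0,"z":-3.5,"rx":0,"ry":0,"rz":0,"jaw":2.2},
    {"x":0,"y":0,"z":-4,"rx":0,"ry":0,"rz":0,"jaw":2.2},
    {"x":0,"y":0,"z":-4,"rx":0,"ry":0,"rz":0,"jaw":2.2},
  ],
)

```text
clock: 31.0
tool_pos: [0.4005, -0.349, 0.1734]
eef_rot: [0.999, 0.052, 0.0, -0.0]
contact_force: [0.5, -1.1, -0.8]
opening: 0.249
finger_force: 0.0
```

send_rows(
  motion=[
    {"x":-1.5,"y":0,"z":0,"rx":0,"ry":0,"rz":0,"jaw":2.2},
    {"x":-2,"y":0,"z":0,"rx":0,"ry":0,"rz":0,"jaw":2.2},
    {"x":-2,"y":0,"z":0,"rx":0,"ry":0,"rz":0,"jaw":2.2},
    {"x":0,"y":0,"z":0,"rx":0,"ry":0,"rz":0,"jaw":2.2},
    {"x":0,"y":0,"z":0,"rx":0,"ry":0,"rz":0,"jaw":2.2},
  ],
)

```text
clock: 31.5
tool_pos: [0.3463, -0.355, 0.1715]
eef_rot: [0.999, 0.052, 0.0, -0.0]
contact_force: [-0.0, 0.0, 0.0]
opening: 0.248
finger_force: 0.0
```

```bash
python3 - <<'E'
from h import *
plan([])
w=take("wrist","wend");t=take("top","topend");a=take("side","sideend");b=load("top0");a0=load("side0")
h=cv2.cvtColor(w["img"],cv2.COLOR_RGB2HSV)
m=(((h[...,0]<22)|(h[...,0]>172))&(h[...,1]>120)&(h[...,2]>40)).astype(np.uint8)
n,l,st,c=cv2.connectedComponentsWithStats(m)
for i in range(1,n):
  if st[i,4]>60 and st[i,1]<200:
    pts=np.argwhere(l==i)[:,::-1].astype(np.float32);q=onz(w,cv2.boxPoints(cv2.minAreaRect(pts)),.0265);print(st[i],q.mean(0).round(4),q.round(4)[:,:2].tolist())
for r in range(90,190,5): print(r,''.join('R' if (x<10 or x>172) and y>120 and v>40 else 'o' if x<25 and y>100 and v>60 else '%x'%(v//16) for x,y,v in h[r,245:305]))
# change vs start, away from arm
for n,x,y in(("top",b,t),("side",a0,a)):
    d=(np.abs(x["img"].astype(int)-y["img"].astype(int)).sum(2)>150).astype(np.uint8);k,l,st,c=cv2.connectedComponentsWithStats(d)
    print(n,[(st[i].tolist()) for i in range(1,k) if st[i,4]>8])
E
```

```text
now [ 0.3463 -0.355   0.1715] yaw 5.95 t 31.5 tilt [0.0009 0.0006]
[246  95  16  58 867] [ 0.4014 -0.3487  0.0265] [[0.43, -0.338], [0.4315, -0.3534], [0.3729, -0.3598], [0.3712, -0.3435]]
90 ccccdddddddddddddddddddddddddddddddddddefffd3122222222222222
95 8RRRRRRRRRRRRRRRaadddddddddddddddddddccefffd3222222222222222
100 9RRRRRRRRRRRRRRRRadddddddddddddddddddcdffffd1222222222222222
105 9RRRRRRRRRRRRRRRRadddddddddddddddddddcdfefea1222222222222222
110 8RRRRRRoooooooRRR866666666777777777776bfefea1222222222222222
115 8RRRRRRoooooooRRR666666666666666777767cfefe71222222222222222
120 7RRRRRRoooooooRRR666666666666666666667bfefe71222222222222222
125 7RRRRRRoooooooRRR666666666666666666668dfefd41222222222222222
130 7RRRRRRRRRRRRRRRR666666666666666666668deefd32222222222222222
135 6RRRRRRRRRRRRRRRR666666666666666666669eeeed12222222222222222
140 6RRRRRRRRRRRRRRRR566666666666666666669deeea12222222222222222
145 9RRRfffffffffffff9cbccccccccccccccccbceeeea12222222222222222
150 aRRRRRRRRRRRRRRRR9cbbbbbcccccbccccccbbeeed712222222222222222
155 bbbbbbbbbbbbbbbbbbbbbbbbbbbbbbbbbbbcbceeed612222222222222222
160 bbbbbbbbbbbbbbbbbbbbbbbbbbbbbbbbbbbbbbeeed412222222222222222
165 aaaaaaaaaaaaaaaaaaaaaaaaaaaaaaaaaaaaaceeec322222222222222222
170 cccccccccccccccccccccccccccccccccccccccddb122222222222222222
175 222222222222222222222222222222222222222222222222222222222222
180 222222222222222222222222222222222222222222222222222222222222
185 222222222222222222222222222222222222222222222222222222222222
top [[278, 148, 6, 18, 77], [385, 229, 2, 6, 9], [490, 230, 22, 17, 159], [385, 239, 4, 5, 15], [388, 245, 11, 7, 50], [403, 245, 7, 4, 25], [454, 244, 58, 47, 2283], [398, 268, 4, 4, 13]]
side [[304, 0, 63, 104, 3290], [453, 0, 19, 36, 239], [418, 27, 8, 22, 101], [423, 72, 8, 21, 63], [288, 139, 16, 3, 28]]
```

```bash
python3 -c "
from plant import *
print(finish_job())"
```

```text
the job is handed in; nothing more can be done
None
```

I drew the filter out of the gap with the pick and laid it flat in the red recess. The pick is back in its notch as it lay before (returned before I placed the filter, since the gripper was needed for it), the before/after pictures show nothing else moved, and I handed the job in just after 31.5 s on the clock, with no verdict returned.

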